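Lock a circuit board in its nest with the torque driver

ROBOT

A 6-joint arm with a two-finger parallel gripper is mounted at the origin on a cart in front of the work surface, level with it; the furniture and walls round the work are solid. World frame = base frame: x ahead of the robot, y to its left, z up, the work surface at z = 0. Lengths are in m, angles in rad, forces in N, time in s.
With the tool pointing down it reaches from about 0.375 to 0.925 m from the base axis. Payload 5.7 kg.
Tool frame: the origin (TCP) lies on the centre line of the jaws, within the pads' length; the fingertips stand 17 mm ahead of it and the grasp point (between the pads) lies 2 mm behind it; x points along the fingers, y is the direction in which the jaws open and shut, and the axes are right-handed (so a half turn about x gives the same grasp; the last joint's range is limited). The gripper opens to 88 mm and grips with 3 to 60 N. Pads are 20 mm wide; open, the fingers measure 115 mm over their backs; the gripper's body (75 mm by 178 mm) begins 61 mm behind the grasp point.
Start: joints at [1.12, 0.359, 1.51, -0, 1.272, -0.115], TCP at [0.198, 0.566, 0.24] pointing down, gripper open.
Joint ranges: [-2.97, 2.97], [-1.01, 2.36], [0.21, 2.38], [-0.96, 4.11], [0.2, 2.71], [-2.98, 2.98]. Speed limits (rad/s): [2.39, 2.39, 3.14, 3.14, 3.14, 3.14].

INTERFACE

Orientations are given as [roll, pitch, yaw] about the fixed x, y, z axes, in that order (R = Rz(yaw) Ry(pitch) Rx(roll)).
In Python, from cell import robot gives the robot as it stands.
- The arm moves only by the tool jog_arm, never from a script. Its argument "motion" is one flat list of numbers, 7 for each row, row after row: the turn, a rotation vector about the tool's x, y, z in degrees, then the shift along the tool's x, y, z in mm, then the finger opening in mm, from 0 to 87.8. A call has 1 to 8 rows; each row is the pose to reach, as a shift and turn from the pose measured when the call began, along the tool's axes at that moment; what a row does not reach only later rows make up. A row lasts 1/8 s, in which the tool goes at most 62.5 mm and 10.7 degrees, less where a joint would pass 70% of its speed; a pose out of reach is approached as far as the arm can. A call with a gripper value outside its range is refused whole. The fingers move at their own pace and stop on an object; "squeeze" is the grip in N (left out, the last holds). Time passes only in rows, so rows that repeat a pose let the fingers close. It gives the time, the measured TCP pose, the force and the opening at its end, in the units of the state.
- robot.sense(): the state, without advancing time (a new reading comes with each control period).
- robot.camera(name): name is "scene" or "top" or "wrist"; returns (picture, depth): 480x640x3 uint8, blue, green, red; 480x640 float32, m along the optical axis (not along the pixel's ray), 0 where there is no reading.
- robot.camera_params(name): a dict with "fx", "fy", "cx", "cy" (pixels), "rvec" (rotation vector, rad) and "tvec" (3), from world to camera coordinates, as OpenCV has them. Camera axes: x right, y down, z forward; pixel columns grow to the right and rows downward; lengths in m; the calibration is good to about 2 mm. A picture is of the moment at which its call begins: read the wrist's pose just before it. camera_params takes no time and is no camera call; for the wrist camera it gives the pose at the moment of the call.
- robot.job_done(): hands the job in, once; it reports no verdict.
The state is a dict: "time": time; "joints": joint angles; "joint_velocities": joint speeds; "effort": joint torques, N m; "tool_pos": TCP position; "tool_rot": TCP orientation; "wrist_force": force on the tool from outside, world axes, zero at the start; "wrist_torque": the same for the moment, N m; "opening": opening from 0.0 (shut) to 1.0 (fully open).
Only numpy, scipy, OpenCV 4.12 (cv2) and the standard library are available. Lean on these libraries where they do the work, as an engineer would, in place of code of your own. Each camera call takes 0.05 s, during which the arm holds its last target.

TASK

Lay the torque driver from the worktop fully home in the sloping tool rest and let go, so that you can take it again by its free end and use it upright. Set its square bit fully into the open board clamp's socket, turn the clamp clockwise with it until the finger is over the board and against its stop, then put the driver back fully home in the sloping rest and let go. Leave the board in its nest and the capped jar where it stands.

Things in the scene. Friction and masses are not known exactly. Their poses are not given: they have to be found in the camera images.
- driver: Torque driver, 0.14 kg, lying on the worktop, butt to the robot's left. Its axis runs along its own y, 14.5 mm above the origin (along z). Handle 29 mm thick from y = -30 mm to the butt at +88 mm; toward -y a thin shank, then a steel bit, 11 mm square with flats facing x and z, to the tip at y = -108 mm. The centre of mass is near y = 10 mm. Any roll about its axis serves.
- bit_tip (a point): Tip of the driver's square bit, on the driver's axis. The last 5 mm are tapered.
- rest: Fixed tool rest of grey bent plate on a 130 x 64 mm base, origin below it at worktop level. Its open channel, 33 mm wide inside, rises at 45 degrees toward the rest's -x to 127 mm height. Its lower end has a 13 mm high stop with a 21 mm slot: the bit passes, the handle's front rests on it. The rear 66 mm of a parked driver's handle stick out free. Lower it in from above or slide it down.
- rest_home (a point): Where the driver's bit tip is when the driver lies fully home in the rest. Its y axis points up the slope, 45 degrees up (from tip to butt of a parked driver); its z axis points out of the channel's open top, 45 degrees up; its x axis lies level across the channel.
- nest: Fixed aluminium board nest, 64 mm (x) by 106 mm (y), top 29 mm above the worktop, origin below it at worktop level. Board at y = +22 mm, clamp pivot at y = -24 mm. Near it a magnifier lamp's post stands 0.29 m ahead of the robot and 0.13 m left, on a base reaching to 0.34 m ahead; the lamp's arm leads right from it at 0.47 to 0.56 m height: keep the robot's arm left of it.
- clamp (a joint): Swing clamp on the nest: 29 mm hub with a flat finger reaching 33 mm from the pivot. 0 rad is open, finger along the nest's -x; the value grows clockwise seen from above to the stop at 1.571 rad, finger along the nest's +y over the board. Starts between 0 and 0.25. It stays where it is left and turns against a friction of 0.06 N m.
- socket_floor (a point): Middle of the floor of the hub's square socket, on the pivot, 37 mm above the worktop. The socket is 13 mm square, 12 mm deep and open upward; its flats are square with the nest's x and y axes at joint value 0 and turn clockwise with the clamp.
- board: Small loose circuit board, 30 x 42 x 9 mm, lying in the nest. Origin at the centre of its underside.
- jar: Capped jar, 44 mm wide and 29 mm high, standing loose beyond the driver. Origin at the centre of its underside.

How it is judged:
By the outcome, as a careful person would: the job done as asked, in the order asked, and still so for the second after the job is handed in, with the robot touching nothing.
It also fails if it takes over 56 s, if anything falls off the work surface, if the arm or the gripper's body presses on something with over 40 N, if the wrist force passes 120 N, or if a joint passes its speed limit or range.

## Working session

There is one attempt and no reset: what is moved stays moved. The work goes in short steps, Python scripts to look and compute and a tool call to move; the robot and the scene stay as the last step left them, time stands still between calls to the robot, and variables do not carry over. Pictures are saved under pics/ and viewed, and the job is handed in when it is done.

Besides the shell and the picture viewer there is one more tool, called after "Emit:" in YAML: its name, and indented under it one key for each argument. jog_arm: Moves the arm, as the interface text tells. Its arguments: {"type":"object","properties":{"motion":{"type":"array","items":{"type":"number"}},"squeeze":{"type":"number"}},"required":["motion"]}

```bash
ls; mkdir -p pics
python3 - <<'E'
from cell import robot
import cv2,numpy as np
s=robot.sense();print({k:np.round(v,4).tolist() for k,v in s.items()})
for n in ["scene","top"]:
    im,d=robot.camera(n);cv2.imwrite(f"pics/{n}0.png",im);np.save(f"pics/{n}0.npy",d)
    p=robot.camera_params(n);print(n,{k:np.round(v,4).tolist() for k,v in p.items()})
E
```

```text
pics
{'time': 0.0, 'joints': [1.1199, 0.3595, 1.5114, 0.0, 1.2725, -0.1151], 'joint_velocities': [0.0008, -0.0019, 0.0001, -0.0001, 0.0006, 0.0011], 'effort': [0.0012, -51.5365, -27.073, 0.0675, 0.0349, -0.0002], 'tool_pos': [0.1974, 0.5659, 0.2388], 'tool_rot': [-1.6889, 1.5689, -2.0247], 'wrist_force': [-0.5014, -0.4435, -0.0699], 'wrist_torque': [0.0084, -0.0118, 0.0477], 'opening': 1.0025}
scene {'fx': 588.4381, 'fy': 588.4381, 'cx': 325.1493, 'cy': 249.7069, 'rvec': [2.0179, -0.5513, 0.3349], 'tvec': [-0.3278, 0.2244, 0.6433]}
top {'fx': 586.385, 'fy': 586.385, 'cx': 305.3734, 'cy': 232.6191, 'rvec': [2.05, -2.1675, 0.2406], 'tvec': [0.1678, 0.4883, 0.8092]}
```

View pics/scene0.png

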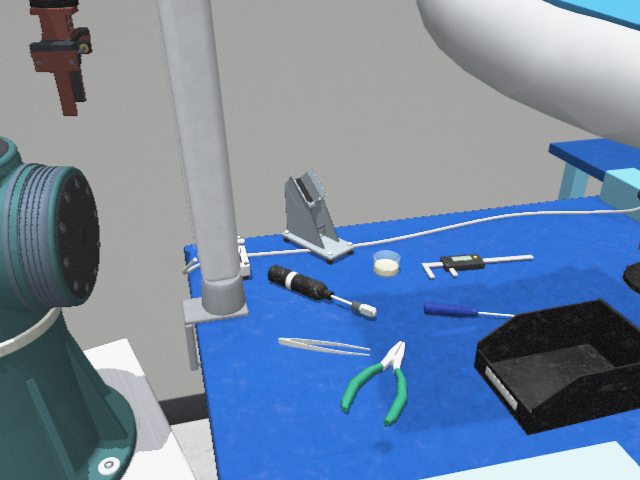

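View pics/top0.png

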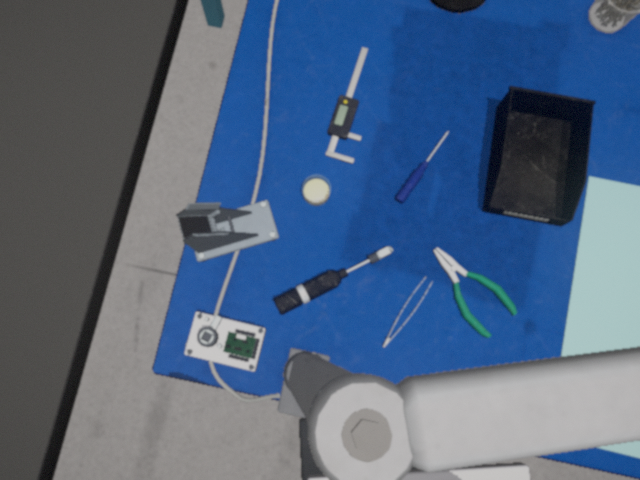

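The scene view shows the driver at (320,290), the rest at (315,215), the jar at (386,263), and the nest hidden behind the post at (240,260). The top view shows the driver from its butt at (283,303) to its tip at (390,250), the rest at (228,230), the nest at (225,340) and the jar at (316,190).

```bash
cat > h.py <<'E'
import numpy as np,cv2
from scipy.spatial.transform import Rotation as R
def cam(p):
    Rm=cv2.Rodrigues(np.array(p["rvec"],float))[0];t=np.array(p["tvec"],float)
    return Rm,t
def ray(p,uv):
    Rm,t=cam(p);uv=np.atleast_2d(uv).astype(float)
    d=np.c_[(uv[:,0]-p["cx"])/p["fx"],(uv[:,1]-p["cy"])/p["fy"],np.ones(len(uv))]
    return -Rm.T@t, d@Rm
def plane(p,uv,z):
    c,d=ray(p,uv);z=np.asarray(z)
    return c+d*((z-c[2])/d[:,2])[:,None]
def cloud(p,dep):
    v,u=np.mgrid[0:480,0:640];c,d=ray(p,np.c_[u.ravel(),v.ravel()])
    P=c+d*dep.ravel()[:,None];P[dep.ravel()==0]=np.nan
    return P.reshape(480,640,3)
def proj(p,X):
    Rm,t=cam(p);q=np.atleast_2d(X)@Rm.T+t
    return np.c_[q[:,0]/q[:,2]*p["fx"]+p["cx"],q[:,1]/q[:,2]*p["fy"]+p["cy"]]
E
python3 - <<'E'
from cell import robot
from h import *
p=robot.camera_params("top");d=np.load("pics/top0.npy");P=cloud(p,d)
np.set_printoptions(precision=4,suppress=True)
print("cam",ray(p,[0,0])[0], "table z",np.nanmedian(P[330:380,500:520,2]))
im=cv2.imread("pics/top0.png")
c=im[170:400,150:430];cv2.imwrite("pics/topcrop.png",cv2.resize(c,None,fx=2.8,fy=2.6,interpolation=cv2.INTER_CUBIC))
for n,uv in dict(butt=(290,302),tip=(390,251),jar=(316,190),hub=(208,337),board=(242,346),resttop=(200,215),restbase=(262,220),post=(300,370)).items():
    print(n,P[uv[1],uv[0]])
z=P[...,2]
h=np.clip(z/0.14,0,1);h=np.nan_to_num(h);cv2.imwrite("pics/toph.png",cv2.resize(cv2.applyColorMap((h*255).astype(np.uint8),cv2.COLORMAP_JET)[170:400,150:430],None,fx=2.8,fy=2.6,interpolation=cv2.INTER_NEAREST))
E
```

```text
cam [0.31   0.1529 0.8955] table z 0.002507045424672838
butt [0.3989 0.1685 0.0289]
tip [0.4691 0.0127 0.0174]
jar [0.5721 0.1195 0.0169]
hub [0.3543 0.2887 0.0385]
board [0.3391 0.241  0.0315]
resttop [0.5236 0.2891 0.0863]
restbase [0.5284 0.2055 0.0177]
post [0.3025 0.1578 0.2117]
```

View pics/topcrop.png

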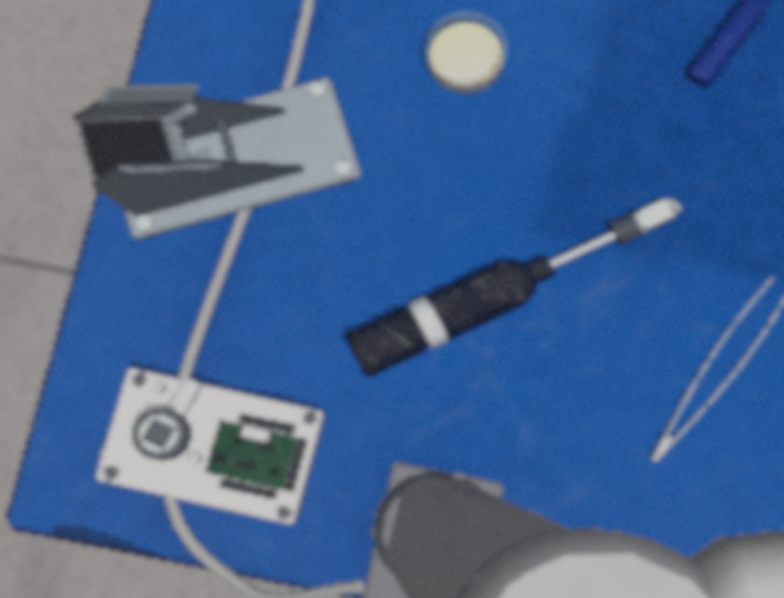

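View pics/toph.png

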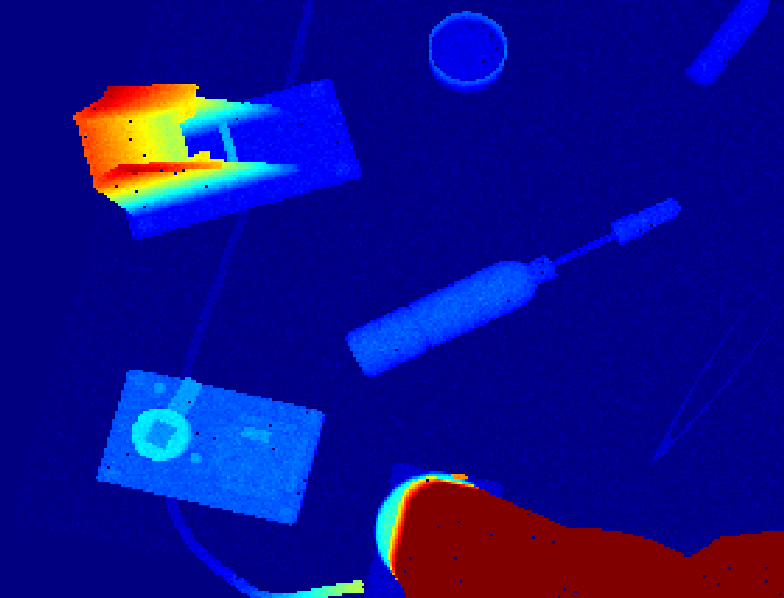

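```bash
cat > m.py <<'E'
from cell import robot
from h import *
np.set_printoptions(precision=4,suppress=True)
p=robot.camera_params("top");d=np.load("pics/top0.npy");P=cloud(p,d)
im=cv2.imread("pics/top0.png");Z=P[...,2]-0.0025
def big(m):
    n,l,s,c=cv2.connectedComponentsWithStats(m.astype(np.uint8));
    i=1+np.argmax(s[1:,4]);return l==i
def rect(m,z):
    cs,_=cv2.findContours(m.astype(np.uint8),cv2.RETR_EXTERNAL,cv2.CHAIN_APPROX_NONE)
    c=max(cs,key=cv2.contourArea)[:,0,:]
    W=plane(p,c,z)[:,:2]
    return cv2.minAreaRect((W*1000).astype(np.float32)),W
roi=np.zeros(Z.shape,bool)
# nest
roi[:]=0;roi[300:380,170:275]=1
hsv=cv2.cvtColor(im,cv2.COLOR_BGR2HSV)
m=big(roi&(Z>0.015));r,_=rect(m,0.029+.0025);print("nest",r)
# driver
roi[:]=0;roi[240:318,268:400]=1
m=big(roi&(Z>0.006)&(Z<.05));mm=m.copy()
v,u=np.nonzero(m);Q=plane(p,np.c_[u,v],0.0145+.0025)[:,:2]
H=big(roi&(Z>0.022)&(Z<.05));v,u=np.nonzero(H)
Qh=plane(p,np.c_[u,v],0.0145+.0025)[:,:2]
r,_=rect(H,.017);print("handle",r)
c=Qh.mean(0);w,V=np.linalg.eigh(np.cov(Qh.T));a=V[:,1];a*=np.sign(a[1]);
print("axis",a,np.degrees(np.arctan2(a[1],a[0])), "extent all",((Q-c)@a).min(),((Q-c)@a).max(),"c",c, "lat tip", ((Q-c)@np.r_[-a[1],a[0]])[((Q-c)@a)<-.1].mean())
butt=c+a*((Q-c)@a).max();tip=c+a*((Q-c)@a).min();print("butt",butt,"tip",tip)
# jar
roi[:]=0;roi[165:215,290:345]=1
m=big(roi&(Z>.012));v,u=np.nonzero(m);print("jar",plane(p,np.c_[u,v],.03).mean(0))
# rest
roi[:]=0;roi[190:270,160:285]=1
m=big(roi&(Z>.006)); cv2.imwrite("pics/mrest.png",m*255)
v,u=np.nonzero(m);X=P[v,u];X[:,2]-=.0025;X=X[X[:,2]<.02]; print("base z",np.median(X[:,2]))
r=cv2.minAreaRect((X[:,:2]*1000).astype(np.float32));print("restbase",r)
E
python3 m.py
```

```text
nest ((348.5561218261719, 265.29949951171875), (106.31989288330078, 64.7499771118164), 73.17383575439453)
handle ((416.3945617675781, 141.1830596923828), (25.18848991394043, 106.17684936523438), 24.058650970458984)
axis [-0.4042  0.9147] 113.8390207977947 extent all -0.14473871691687565 0.05164055590061598 c [0.416  0.1426] lat tip 0.000974706305427405
butt [0.3951 0.1898] tip [0.4745 0.0102]
jar [0.5694 0.1189 0.03  ]
base z 0.015228781879758126
restbase ((515.8064575195312, 251.16778564453125), (64.59262084960938, 130.0313720703125), 13.960911750793457)[ WARN:0@0.143] global loadsave.cpp:1063 imwrite_ Unsupported depth image for selected encoder is fallbacked to CV_8U.
```

```bash
cat > m2.py <<'E'
from m import *
print('---')
roi[:]=0;roi[190:270,160:285]=1
c=np.r_[.5158,.2512];a=np.radians(103.96);e=np.r_[np.cos(a),np.sin(a)];l=np.r_[np.sin(a),-np.cos(a)]
X=P[roi];X=X[~np.isnan(X[:,0])].copy();X[:,2]-=.0025
s=(X[:,:2]-c)@e;t=(X[:,:2]-c)@l;z=X[:,2]
for lo in np.arange(-.07,.11,.006):
    k=(s>=lo)&(s<lo+.006)
    o=[]
    for tt in (-.03,-.022,-.014,-.007,0,.007,.014,.022,.03):
        q=k&(abs(t-tt)<.0035); o.append("%5.1f"%(np.median(z[q])*1e3) if q.sum() else "  .  ")
    print("%4.0f"%((lo+.003)*1e3),*o)
# plane fit of floor
q=(abs(t)<.009)&(s>.025)&(z>.04)
A=np.c_[s[q],t[q],np.ones(q.sum())]
for _ in range(5):
    co=np.linalg.lstsq(A,z[q],rcond=None)[0];r=abs(A@co-z[q]);k=r<.003;idx=np.nonzero(q)[0][k];q=np.zeros_like(q);q[idx]=1;A=A[k]
print(co,q.sum(),"s",s[q].min(),s[q].max(),z[q].min(),z[q].max())
E
python3 m2.py | sed '1,/---/d'
```

```text
-67  -1.3  -0.7  -1.2  -1.0  -2.0  -1.1  -0.5  -1.8  -1.6
 -61  13.7  15.8  14.4  15.2  15.4  14.1  15.5  15.1  14.7
 -55  13.8  17.0  15.5  14.5  15.3  15.1  14.7  16.9  16.7
 -49  12.8  15.7  15.5  16.1  15.6  15.3  15.1  15.7  15.0
 -43  12.6  14.9  14.5  14.9  14.8  14.7  15.2  15.4  14.8
 -37  12.3  14.7  15.1  15.1  15.2  15.3  16.3  15.2  15.8
 -31  13.3  15.9  15.3  15.6  15.3  15.0  17.0  16.3  15.2
 -25  13.1  20.0  17.8  14.8  15.4  15.4  17.3  31.9  15.2
 -19  13.4  21.8  32.1  15.5  15.2  15.6  20.1  45.3  14.5
 -13  13.8  27.2  53.1  16.6  15.4  15.2  25.7  52.9  12.5
  -7  12.1  35.5  60.6  15.9  15.1  15.6  31.7  62.0   .  
  -1  12.5  40.5  65.4  39.3  38.3  38.5  45.6  70.3   .  
   5  12.5  50.0  82.8   .    15.2  14.7  45.1  93.2   .  
  11  13.2  51.2  87.6   .    15.4  15.2  46.2  99.7   .  
  17  11.7  56.2  81.1  76.8  75.5  74.7  47.2 104.5   .  
  23  12.6  56.4 103.6  75.7  75.8  74.8  77.0 110.5   .  
  29  12.7  64.2 109.7  78.9  78.4  78.8  85.2 116.8   .  
  35  12.3  62.5 113.5  84.8  85.5  84.3  88.5 122.1   .  
  41  13.7  67.4 123.1  91.2  90.3  90.
[... 196 characters left out ...]

  65   0.0  15.6  15.3 109.7 108.6 109.3 110.1 109.3   .  
  71  -2.8  -2.3  -1.3  -1.7  -1.8   .     .     .     .  
  77  -2.4  -2.1  -1.5  -1.5  -2.0  -5.6   .     .     .  
  83  -1.1  -2.6  -1.7  -2.7  -4.1  -5.5   .     .     .  
  89  -2.6  -2.4  -3.3  -6.9   .     .     .     .     .  
  95  -3.0  -4.2 -10.0   .     .     .     .     .     .  
 101  -7.2   .     .     .     .     .     .     .     .  
 107   .     .     .     .     .     .     .     .     .  
[0.9861 0.0257 0.0501] 347 s 0.025037783920455497 0.06325077146828299 0.07330852115471248 0.11273639371392535[ WARN:0@0.162] global loadsave.cpp:1063 imwrite_ Unsupported depth image for selected encoder is fallbacked to CV_8U.
```

```bash
cat >> h.py <<'E'
def tool(s): return R.from_euler('xyz',s["tool_rot"]).as_matrix(), np.array(s["tool_pos"])
def delta(s,Rt,pt):
    """rotvec deg and shift mm in tool axes now"""
    R0,p0=tool(s)
    return np.degrees(R.from_matrix(R0.T@Rt).as_rotvec()).round(1),(R0.T@(np.array(pt)-p0)*1e3).round(1)
def frame(x,y):
    x=np.array(x,float);x/=np.linalg.norm(x);y=np.array(y,float);y-=x*(x@y);y/=np.linalg.norm(y);return np.c_[x,y,np.cross(x,y)]
E
python3 - <<'E'
from cell import robot
from h import *
np.set_printoptions(precision=4,suppress=True)
s=robot.sense();print(tool(s)[0])
Rm,t=cam(robot.camera_params("wrist"));c=-Rm.T@t
R0,p0=tool(s);print("wristcam in tool",R0.T@(c-p0)*1e3,"fwd",R0.T@Rm[2],"right",R0.T@Rm[0],robot.camera_params("wrist")["fx"])
p=robot.camera_params("scene");d=np.load("pics/scene0.npy");P=cloud(p,d)
for v in (200,250,275,295,303):
    print(v,[P[v,u].round(3).tolist() for u in range(185,255,8)])
E
```

```text
[[-0.0008  0.3295  0.9441]
 [-0.0015  0.9441 -0.3295]
 [-1.     -0.0017 -0.0002]]
wristcam in tool [-144.6605   -0.125   -66.7093] fwd [0.9699 0.0004 0.2435] right [-0.0004  1.     -0.0001] 400.2374662593382
200 [[0.432, 0.755, -0.084], [0.258, 0.13, 0.196], [0.267, 0.125, 0.196], [0.276, 0.119, 0.197], [0.286, 0.117, 0.195], [0.296, 0.115, 0.194], [0.311, 0.126, 0.186], [0.563, 0.718, -0.099], [0.581, 0.71, -0.1]]
250 [[0.306, 0.365, -0.003], [0.317, 0.354, -0.001], [0.264, 0.138, 0.117], [0.273, 0.13, 0.118], [0.283, 0.128, 0.117], [0.293, 0.122, 0.117], [0.305, 0.124, 0.112], [0.323, 0.138, 0.101], [0.403, 0.301, 0.001]]
275 [[0.41, 0.761, -0.296], [0.288, 0.272, -0.001], [0.299, 0.264, -0.0], [0.272, 0.138, 0.075], [0.282, 0.133, 0.074], [0.291, 0.127, 0.074], [0.303, 0.126, 0.071], [0.35, 0.214, 0.01], [0.368, 0.225, -0.001]]
295 [[0.403, 0.759, -0.355], [0.267, 0.213, -0.0], [0.278, 0.206, 0.0], [0.269, 0.138, 0.042], [0.278, 0.13, 0.043], [0.288, 0.126, 0.042], [0.299, 0.123, 0.04], [0.313, 0.126, 0.034], [0.343, 0.17, -0.001]]
303 [[0.245, 0.183, 0.009], [0.255, 0.176, 0.01], [0.266, 0.171, 0.01], [0.268, 0.139, 0.028], [0.276, 0.127, 0.032], [0.286, 0.124, 0.03], [0.298, 0.121, 0.028], [0.312, 0.126, 0.02], [0.334, 0.149, -0.001]]
```

Emit:
jog_arm:
  motion: [5,0,0,-8,-20,42,80,10,0,0,-16,-41,85,80,15,0,0,-25,-61,127,80,20,0,0,-33,-82,170,80,25,0,0,-42,-102,212,80,30,0,0,-50,-123,255,80,30,0,0,-50,-123,255,80]

```text
time: 0.98
tool_pos: [0.3999, 0.364, 0.2894]
tool_rot: [-0.428, 1.569, -1.292]
wrist_force: [0.0, -0.1, 0.1]
opening: 0.906
```

```bash
cat > snap.py <<'E'
import sys,json
from cell import robot
from h import *
np.set_printoptions(precision=4,suppress=True)
n,name=sys.argv[1],sys.argv[2]
s=robot.sense();p=robot.camera_params(n);im,d=robot.camera(n)
cv2.imwrite(f"pics/{name}.png",im);np.save(f"pics/{name}.npy",d)
json.dump({k:np.array(v).tolist() for k,v in p.items()},open(f"pics/{name}.json","w"))
for k in ("time","joints","tool_pos","wrist_force","opening"):print(k,np.round(s[k],4))
print(tool(s)[0])
E
python3 snap.py wrist w1
```

```text
time 0.975
joints [ 0.6117  0.2308  1.5688 -0.0017  1.3425 -0.0948]
tool_pos [0.3999 0.364  0.2894]
wrist_force [ 0.0228 -0.0647  0.076 ]
opening 0.9058
[[ 0.0005  0.7604  0.6495]
 [-0.0017  0.6495 -0.7603]
 [-1.     -0.0007  0.0016]]
```

View pics/w1.png

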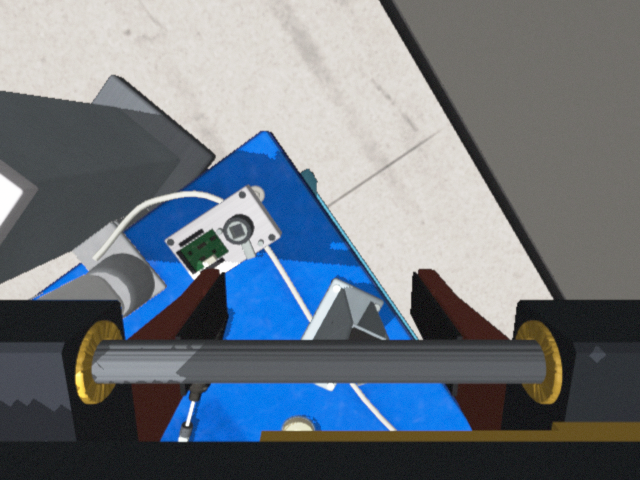

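The wrist view shows the nest at (222,235), its hub at (238,231), the board at (203,250), the rest partly hidden by the gripper at (345,320), and the post at (130,270).

Run:
```python
import json
from h import *
np.set_printoptions(precision=4,suppress=True)
im=cv2.imread("pics/w1.png");p=json.load(open("pics/w1.json"));d=np.load("pics/w1.npy");P=cloud(p,d)
cv2.imwrite("pics/w1c.png",cv2.resize(im[175:285,155:285],None,fx=6,fy=5.4,interpolation=cv2.INTER_CUBIC))
print(P[270,265],P[150,265], P[231,260])
roi=np.zeros(d.shape,bool);roi[175:285,155:290]=1
g=cv2.cvtColor(im,cv2.COLOR_BGR2GRAY)
m=roi&(P[...,2]>.018)&(P[...,2]<.06)
n,l,st,c=cv2.connectedComponentsWithStats(m.astype(np.uint8));i=1+np.argmax(st[1:,4])
cs=cv2.findContours((l==i).astype(np.uint8),0,cv2.CHAIN_APPROX_NONE)[0][0][:,0]
print(cv2.minAreaRect((plane(p,cs,.029)[:,:2]*1000).astype(np.float32)))
# hub: z>0.042
m=roi&(P[...,2]>.0405)&(P[...,2]<.06)
v,u=np.nonzero(m);print(len(u),u.mean(),v.mean(),P[m].mean(0),np.median(P[m][:,2]))
```

```text
[ 0.407   0.2612 -0.0001] [ 0.3231  0.3659 -0.0012] [0.373  0.3013 0.0282]
((349.4755554199219, 270.0654296875), (107.39122009277344, 66.3745346069336), 73.21510314941406)
550 237.44 230.1909090909091 [0.3547 0.2928 0.0477] 0.04822059707162607
```

View pics/w1c.png

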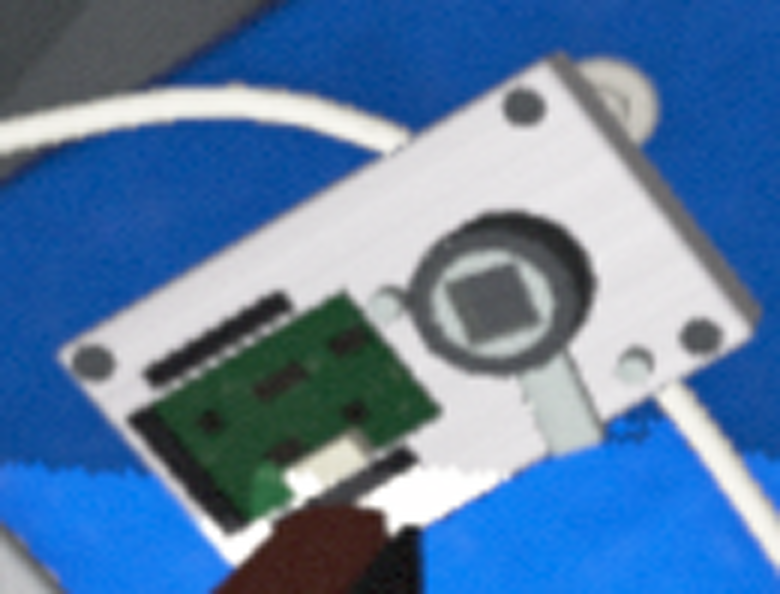

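Run:
```python
from cell import robot
from h import *
from scipy.optimize import least_squares
np.set_printoptions(precision=4,suppress=True)
A=[]
for n in ("scene","top"):
    p=robot.camera_params(n);print(n,ray(p,[0,0])[0]);A.append(cloud(p,np.load(f"pics/{n}0.npy")).reshape(-1,3))
import json
pw=json.load(open("pics/w1.json"));A.append(cloud(pw,np.load("pics/w1.npy")).reshape(-1,3))
for lo,hi in ((.015,.03),(.03,.045),(.045,.06),(.06,.09),(.09,.12),(.15,.2),(.2,.25),(.3,.4)):
    for i,P in enumerate(A):
        k=(P[:,2]>lo)&(P[:,2]<hi)&(np.hypot(P[:,0]-.29,P[:,1]-.14)<.06);q=P[k]
        if len(q)<30: continue
        f=lambda x:np.hypot(q[:,0]-x[0],q[:,1]-x[1])-x[2]
        r=least_squares(f,[.29,.14,.03],loss="soft_l1",f_scale=.001)
        print(lo,i,len(q),r.x,"max",q[:,:2].max(0),"min",q[:,:2].min(0))
```

```text
scene [ 0.0456 -0.557   0.5093]
top [0.31   0.1529 0.8955]
0.015 0 403 [0.2953 0.1532 0.0318] max [0.3248 0.1602] min [0.2624 0.1184]
0.015 1 35 [0.2948 0.1517 0.0323] max [0.3274 0.1843] min [0.2525 0.1305]
0.015 2 504 [0.2949 0.154  0.032 ] max [0.3276 0.1877] min [0.2637 0.1486]
0.03 0 397 [0.2953 0.1531 0.0306] max [0.3244 0.1593] min [0.2634 0.1209]
0.03 1 36 [0.295  0.1517 0.0308] max [0.3258 0.1824] min [0.2752 0.1336]
0.03 2 548 [0.2948 0.1539 0.0308] max [0.3263 0.1868] min [0.2645 0.1483]
0.045 0 539 [0.295  0.153  0.0274] max [0.3235 0.1681] min [0.265 0.121]
0.045 1 134 [0.2941 0.1493 0.03  ] max [0.3253 0.1818] min [0.2787 0.1352]
0.045 2 1176 [0.2941 0.1523 0.0284] max [0.325  0.1848] min [0.266  0.1423]
0.06 0 558 [0.2984 0.1667 0.0396] max [0.319 0.195] min [0.2631 0.1228]
0.06 1 83 [ 0.1126 -0.1077  0.3382] max [0.3235 0.197 ] min [0.2673 0.1387]
0.06 2 618 [0.2816 0.1142 0.0627] max [0.321  0.1969] min [0.2668 0.164 ]
0.09 0 742 [0.2964 0.1652 0.0406] max [0.3232 0.1569] min [0.2589 0.121 ]
0.09 1 100 [0.2917 0.1419 0.031 ] max [0.3238 0.1743] min [0.2741 0.1315]
0.09 2 648 [0.2845 0.1506 0.0253] max [0.2992 0.1777] min [0.2591 0.1564]
0.15 0 1445 [0.2915 0.1576 0.0391] max [0.3133 0.1609] min [0.2543 0.1142]
0.15 1 194 [0.288  0.1384 0.0286] max [0.3183 0.1693] min [0.2694 0.1249]
0.2 0 1621 [0.2876 0.1522 0.0382] max [0.3102 0.1534] min [0.2501 0.1099]
0.2 1 238 [0.2845 0.1344 0.0285] max [0.3152 0.1652] min [0.2638 0.1207]
0.3 0 4398 [0.278 0.139 0.036] max [0.3027 0.1464] min [0.2402 0.0966]
0.3 1 783 [0.275  0.1242 0.0289] max [0.3081 0.1572] min [0.2593 0.1108]
```

```bash
cat > pick.py <<'E'
from cell import robot
from h import *
import sys
np.set_printoptions(precision=4,suppress=True)
def tgt(az,psi,flip=1):
    a=np.radians(az);q=np.radians(psi);h=-np.r_[np.cos(a),np.sin(a),0]
    x=np.sin(q)*h+np.cos(q)*np.r_[0,0,-1];y=flip*np.r_[np.sin(a),-np.cos(a),0]
    return frame(x,y)
if __name__=="__main__":
    s=robot.sense()
    Rt=tgt(95,50);print(Rt)
    T=np.r_[.4032,.1715,.021]
    for b in (.15,.08,0): print(b,delta(s,Rt,T-b*Rt[:,0]))
    print("flip",delta(s,tgt(95,50,-1),T-.15*Rt[:,0]))
E
python3 pick.py
```

```text
[[ 0.0668  0.9962  0.056 ]
 [-0.7631  0.0872 -0.6403]
 [-0.6428  0.      0.766 ]]
0.15 (array([ 33.3, -48.3, -15.4]), array([171.7, -55.2,  56.5]))
0.08 (array([ 33.3, -48.3, -15.4]), array([216.7, -86.3, 100. ]))
0 (array([ 33.3, -48.3, -15.4]), array([ 268.2, -121.9,  149.8]))
flip (array([-132.8,   19.8,  -61.8]), array([171.7, -55.2,  56.5]))
```

Emit:
jog_arm:
  motion: [4.8,-6.9,-2.2,0,-8,8,62,9.5,-13.8,-4.4,20,-16,16,62,14.3,-20.7,-6.6,50,-24,24,62,19,-27.6,-8.8,80,-31,32,62,23.8,-34.5,-11,110,-39,40,62,28.5,-41.4,-13.2,140,-47,48,62,33.3,-48.3,-15.4,172,-55,56,62,33.3,-48.3,-15.4,172,-55,56,62]

```text
time: 2.02
tool_pos: [0.3903, 0.2858, 0.1123]
tool_rot: [-0.011, 0.692, -1.487]
wrist_force: [-0.1, 0.4, -0.4]
opening: 0.703
```

```bash
python3 snap.py wrist w2; python3 pick.py
```

```text
time 2.025
joints [ 0.8929  0.75    1.5356 -0.5605  1.5736  1.0113]
tool_pos [0.3903 0.2858 0.1123]
wrist_force [-0.0641  0.4045 -0.3642]
opening 0.703
[[ 0.0646  0.9958  0.0646]
 [-0.7675  0.0909 -0.6346]
 [-0.6378 -0.0086  0.7702]]
[[ 0.0668  0.9962  0.056 ]
 [-0.7631  0.0872 -0.6403]
 [-0.6428  0.      0.766 ]]
0.15 (array([ 0.4,  0.1, -0. ]), array([-0.9,  1.6,  2.2]))
0.08 (array([ 0.4,  0.1, -0. ]), array([69.1,  1.6,  2.1]))
0 (array([ 0.4,  0.1, -0. ]), array([149.1,   1.6,   1.9]))
flip (array([-179.6,    0. ,    0.2]), array([-0.9,  1.6,  2.2]))
```

View pics/w2.png

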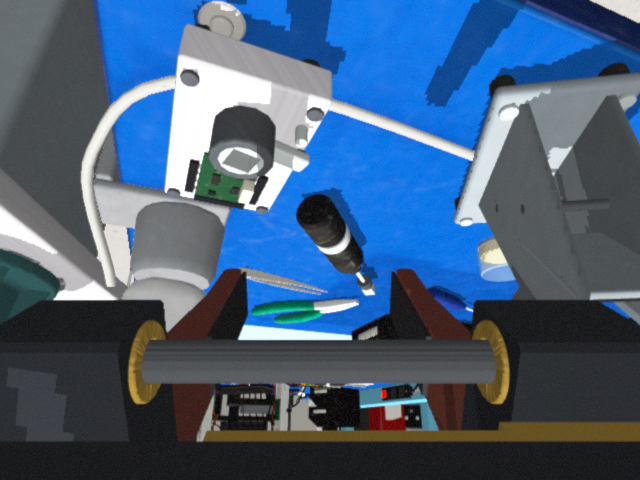

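```bash
cat > kin.py <<'E'
import numpy as np
from scipy.spatial.transform import Rotation as R
from scipy.optimize import least_squares
D=[([1.1199,.3595,1.5114,0,1.2725,-.1151],[.1974,.5659,.2388],[[-.0008,.3295,.9441],[-.0015,.9441,-.3295],[-1,-.0017,-.0002]]),
([.6117,.2308,1.5688,-.0017,1.3425,-.0948],[.3999,.364,.2894],[[.0005,.7604,.6495],[-.0017,.6495,-.7603],[-1,-.0007,.0016]]),
([.8929,.75,1.5356,-.5605,1.5736,1.0113],[.3903,.2858,.1123],[[.0646,.9958,.0646],[-.7675,.0909,-.6346],[-.6378,-.0086,.7702]])]
def fkR(j):
    return (R.from_euler('z',j[0])*R.from_euler('y',j[1]+j[2])*R.from_euler('z',j[3])*R.from_euler('y',j[4])*R.from_euler('z',j[5])).as_matrix()@C
C=np.array([[0,1,0],[0,0,1],[1,0,0]],float)  # columns: tool x,y,z in flange frame
def fk(j,k):
    h,a1,d,L2,L3,L6,e=k
    Rt=fkR(j);r=a1+L2*np.sin(j[1])+L3*np.sin(j[1]+j[2])+e*np.cos(j[1]+j[2]);z=h+L2*np.cos(j[1])+L3*np.cos(j[1]+j[2])-e*np.sin(j[1]+j[2])
    c,s=np.cos(j[0]),np.sin(j[0])
    return np.array([c*r-s*d,s*r+c*d,z])+L6*Rt[:,0],Rt
def fit():
    f=lambda k:np.r_[np.concatenate([fk(j,k)[0]-p for j,p,_ in D])*1e3,(k[1])*10,k[6]*10]
    return least_squares(f,[.217,0,.068,.55,.44,.36,0])
def elbow(j,k):
    c,s=np.cos(j[0]),np.sin(j[0]);r=k[1]+k[3]*np.sin(j[1]);return np.array([c*r-s*k[2],s*r+c*k[2],k[0]+k[3]*np.cos(j[1])])
LO=np.array([-2.97,-1.01,.21,-.96,.2,-2.98]);HI=np.array([2.97,2.36,2.38,4.11,2.71,2.98])
def ik(p,Rt,k,seed):
    def f(j):
        q,Q=fk(j,k);return np.r_[(q-p)*10,R.from_matrix(Q.T@Rt).as_rotvec()]
    r=least_squares(f,np.clip(seed,LO+.01,HI-.01),bounds=(LO,HI));return r.x,np.linalg.norm(r.fun)
if __name__=="__main__":
    np.set_printoptions(precision=4,suppress=True)
    for j,p,Q in D: print(np.abs(fkR(j)-np.array(Q)).max())
    r=fit();print(r.x,r.fun)
E
python3 kin.py
```

```text
1.8882481207797284
1.5207887281936423
1.9916232912893261
[ 0.2662 -0.0002  0.069   0.6043  0.4338  0.3646  0.1049] [-0.1281 -0.1641  0.0623  0.1154  0.108  -0.0372  0.0808 -0.0047 -0.0251
 -0.0017  1.0489]
```

```bash
sed -i 's/^C=.*/C=np.array([[0,-1,0],[0,0,-1],[1,0,0]],float)/' kin.py; python3 kin.py
cat > reach.py <<'E'
from kin import *
from pick import tgt
import sys
np.set_printoptions(precision=3,suppress=True)
k=fit().x
def show(n,p,Rt,seed):
    j,e=ik(np.array(p),Rt,k,seed);print(n,j,"err %.3f"%e,"elbow",elbow(j,k));return j
if __name__=="__main__":
    s=D[2][0]
    T=np.r_[.4032,.1715,.021]
    a=show("pick",T,tgt(95,50),s)
    show("pickflip",T,tgt(95,50,-1),a+[0,0,0,0,0,-3.14])
    # rest: butt at s=.1014,z=.168
    c=np.r_[.5158,.2512,0];az=np.radians(103.96);e=np.r_[np.cos(az),np.sin(az),0]
    B=c+.1014*e+[0,0,.168];ax=(e+[0,0,1])/2**.5
    g=B-.02*ax
    b=show("place psi5",g,tgt(103.96,5),a)
    show("place psi5 flip",g,tgt(103.96,5,-1),b+[0,0,0,0,0,-3.14])
    r=show("regrasp psi45",B-.03*ax,tgt(103.96,45),b)
    r=show("regrasp back .1",B+.07*ax,tgt(103.96,45),b)
    show("regrasp flip",B-.03*ax,tgt(103.96,45,-1),r+[0,0,0,0,0,-3.14])
    P=np.r_[.3555,.2895,.037+.196-.03]
    for yw in (-120,-90,-60,-30,0,30,60,90,120):
        show("nest %d"%yw,P,frame([0,0,-1],[np.cos(np.radians(yw)),np.sin(np.radians(yw)),0]),D[1][0]) if 0 else None
    from h import frame
    for yw in range(-180,180,30):
        show("nest yaw %d"%yw,P,frame([0,0,-1],[np.cos(np.radians(yw)),np.sin(np.radians(yw)),0]),D[1][0])
E
python3 reach.py
```

```text
0.00012671366633805296
8.723319838033206e-05
6.627622974286762e-05
[ 0.2662 -0.0002  0.069   0.6043  0.4338  0.3646  0.1049] [-0.1281 -0.1641  0.0623  0.1154  0.108  -0.0372  0.0808 -0.0047 -0.0251
 -0.0017  1.0489]
pick [ 0.753  0.82   1.76  -0.681  1.274  1.118] err 0.000 elbow [0.275 0.352 0.678]
pickflip [ 0.753  0.82   1.76  -0.681  1.274 -2.024] err 0.000 elbow [0.275 0.352 0.678]
place psi5 [ 0.532  0.459  1.585 -0.093  1.124  0.33 ] err 0.000 elbow [0.195 0.195 0.808]
place psi5 flip [ 0.532  0.459  1.585 -0.093  1.124 -2.812] err 0.000 elbow [0.195 0.195 0.808]
regrasp psi45 [ 0.832  0.728  1.381 -0.629  1.545  0.775] err 0.000 elbow [0.22  0.344 0.717]
regrasp back .1 [ 0.909  0.715  1.206 -0.6    1.739  0.723] err 0.000 elbow [0.189 0.355 0.723]
regrasp flip [ 0.832  0.728  1.381 -0.629  1.545 -2.366] err 0.000 elbow [0.22  0.344 0.717]
nest yaw -180 [ 0.532  0.193  1.853 -0.     1.096 -2.609] err 0.000 elbow [0.065 0.118 0.859]
nest yaw -150 [ 0.593  0.197  1.851 -0.081  1.091 -2.98 ] err 0.092 elbow [0.059 0.123 0.859]
nest yaw -120 [0.532 0.193 1.853 0.    1.096 2.627] 
[... 167 characters left out ...]
     1.096  1.58 ] err 0.000 elbow [0.065 0.118 0.859]
nest yaw -30 [ 0.532  0.193  1.853 -0.     1.096  1.056] err 0.000 elbow [0.065 0.118 0.859]
nest yaw 0 [ 0.532  0.193  1.853 -0.     1.096  0.532] err 0.000 elbow [0.065 0.118 0.859]
nest yaw 30 [ 0.532  0.193  1.853 -0.     1.096  0.009] err 0.000 elbow [0.065 0.118 0.859]
nest yaw 60 [ 0.532  0.193  1.853 -0.     1.096 -0.515] err 0.000 elbow [0.065 0.118 0.859]
nest yaw 90 [ 0.532  0.193  1.853 -0.     1.096 -1.038] err 0.000 elbow [0.065 0.118 0.859]
nest yaw 120 [ 0.532  0.193  1.853 -0.     1.096 -1.562] err 0.000 elbow [0.065 0.118 0.859]
nest yaw 150 [ 0.532  0.193  1.853 -0.     1.096 -2.086] err 0.000 elbow [0.065 0.118 0.859]
```

Run:
```python
from pick import *
s=robot.sense();Rt=tgt(95,47);T=np.r_[.4032,.1715,.0215]
for b in (.08,.03,0): print(b,delta(s,Rt,T-b*Rt[:,0]))
```

```text
0.08 (array([0.4, 3.1, 0. ]), array([68.9,  1.6,  6.6]))
0.03 (array([0.4, 3.1, 0. ]), array([118.8,   1.6,   3.9]))
0 (array([0.4, 3.1, 0. ]), array([148.8,   1.6,   2.3]))
```

Emit:
jog_arm:
  motion: [0.4,3,0,35,1.6,6,62,0.4,3,0,69,1.6,6.6,62,0.4,3,0,98,1.6,5,62,0.4,3,0,119,1.6,4,62,0.4,3,0,134,1.6,3,62,0.4,3,0,145,1.6,2.4,62,0.4,3,0,149,1.6,2.3,62,0.4,3,0,149,1.6,2.3,62]

```text
time: 3.08
tool_pos: [0.4034, 0.1716, 0.0216]
tool_rot: [0.001, 0.749, -1.483]
wrist_force: [0.9, 0.5, -0.0]
opening: 0.706
```

```bash
python3 snap.py wrist w3
```

```text
time 3.075
joints [ 0.7363  0.7935  1.7775 -0.6678  1.2305  1.0973]
tool_pos [0.4034 0.1716 0.0216]
wrist_force [ 0.9058  0.4957 -0.0166]
opening 0.7062
[[ 0.0641  0.9962  0.0589]
 [-0.7298  0.087  -0.6781]
 [-0.6807  0.0005  0.7326]]
```

View pics/w3.png

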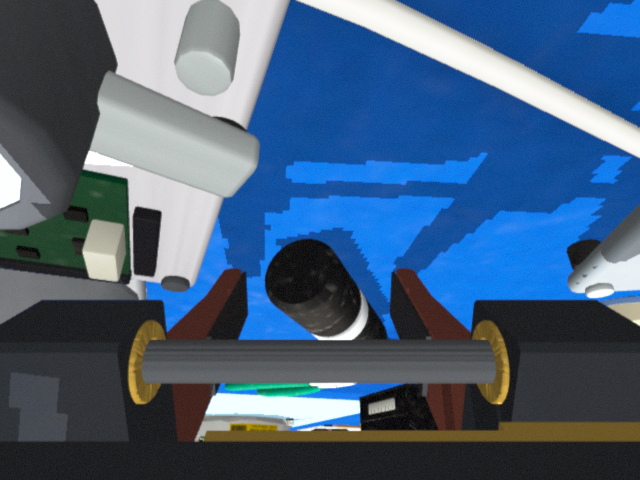

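The butt is between the open fingers at (305,270), and the nest finger at (180,140) is clear of the camera. I'll close now.

Emit:
jog_arm:
  motion: [0,0,0,0,0,0,40,0,0,0,0,0,0,30,0,0,0,0,0,0,20,0,0,0,0,0,0,15,0,0,0,0,0,0,15,0,0,0,0,0,0,15]
  squeeze: 45

```text
time: 3.88
tool_pos: [0.4036, 0.1719, 0.0216]
tool_rot: [0.001, 0.749, -1.483]
wrist_force: [-0.5, 0.9, -0.1]
opening: 0.328
```

```bash
python3 snap.py wrist w4
```

```text
time 3.875
joints [ 0.7366  0.7935  1.777  -0.6678  1.2304  1.0973]
tool_pos [0.4036 0.1719 0.0216]
wrist_force [-0.5278  0.8954 -0.1081]
opening 0.3284
[[ 0.0645  0.9962  0.0587]
 [-0.7295  0.0873 -0.6784]
 [-0.681   0.0009  0.7323]]
```

View pics/w4.png

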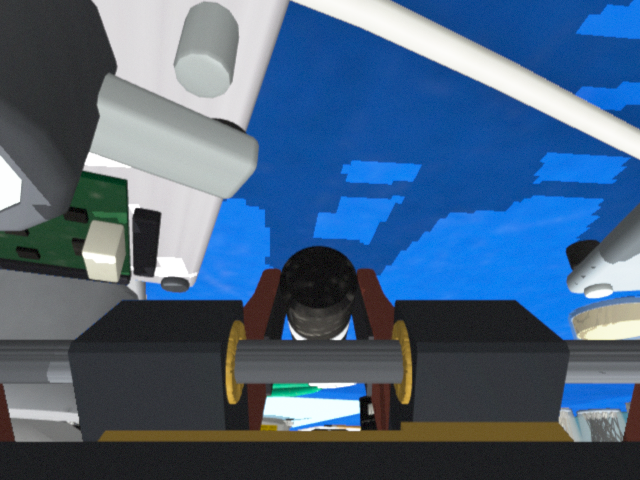

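Run:
```python
import json
from h import *
np.set_printoptions(precision=4,suppress=True)
p=json.load(open("pics/w4.json"));d=np.load("pics/w4.npy");P=cloud(p,d)
Rt=np.array([[.0645,.9962,.0587],[-.7295,.0873,-.6784],[-.681,.0009,.7323]]);t=np.r_[.4036,.1719,.0216]
for v in range(246,315,6): print(v,d[v,320].round(3),P[v,320],(P[v,320]-t)@Rt*1e3)
for u in range(282,360,8): print(u,P[278,u],(P[278,u]-t)@Rt*1e3)
h=np.r_[.0872,-.9962,0];print("tipdir tool",h@Rt)
```

```text
246 0.155 [0.4023 0.1857 0.0003] [  4.3778  -0.1147 -25.0732]
252 0.149 [0.4019 0.1894 0.0047] [ -1.4192  -0.141  -24.3533]
258 0.149 [0.402  0.1886 0.0068] [ -2.2042  -0.1438 -22.2552]
264 0.149 [0.4021 0.188  0.009 ] [ -3.2533  -0.1479 -20.251 ]
270 0.148 [0.4021 0.1876 0.0113] [ -4.5293  -0.153  -18.3412]
276 0.146 [0.402  0.1883 0.0139] [ -6.8646  -0.1632 -16.8359]
282 0.145 [0.402  0.1882 0.0162] [ -8.3346  -0.1692 -15.0661]
288 0.143 [0.402  0.1887 0.0188] [-10.4202  -0.1782 -13.5698]
294 0.144 [0.4021 0.1866 0.0202] [ -9.8849  -0.1748 -11.0531]
300 0.143 [0.4021 0.1872 0.0227] [-11.9985  -0.184   -9.6307]
306 0.141 [0.402  0.1877 0.0251] [-14.0691  -0.193   -8.2443]
312 0.14 [0.402  0.1876 0.0273] [-15.3919  -0.1984  -6.5669]
282 [0.3882 0.1846 0.0137] [ -4.8568 -14.2292 -15.3432]
290 [0.3911 0.1871 0.0146] [ -7.135  -11.096  -16.1708]
298 [0.3941 0.1864 0.0142] [ -6.2041  -8.2307 -15.8294]
306 [0.3969 0.1876 0.0146] [ -7.1519  -5.2653 -16.1725]
314 [0.3998 0.189  0.0151] [ -8.3062  -2.3376 -16.5908]
322 [0.4028 0.1881 0.0146] [ -7.0833   0.5652 -16.143 ]
330 [0.4056 0.1889 0.0149] [ -7.7096   3.4622 -16.369 ]
338 [0.4086 0.1883 0.0145] [ -6.7957   6.4133 -16.0338]
346 [0.4114 0.1891 0.0147] [ -7.3443   9.2957 -16.2315]
354 [0.4146 0.1877 0.014 ] [ -5.698   12.3627 -15.6293]
tipdir tool [ 0.7324 -0.0001  0.6809]
```

Run:
```python
import json
from h import *
np.set_printoptions(precision=4,suppress=True)
c=np.r_[.5158,.2512];a=np.radians(103.96);e=np.r_[np.cos(a),np.sin(a)];l=np.r_[np.sin(a),-np.cos(a)]
for n in ("w1","w2","top0","scene0"):
    if n[0]=="w": p=json.load(open(f"pics/{n}.json"))
    else:
        from cell import robot; p=robot.camera_params(n[:-1])
    P=cloud(p,np.load(f"pics/{n}.npy")).reshape(-1,3)
    P=P[~np.isnan(P[:,0])]
    s=(P[:,:2]-c)@e;t=(P[:,:2]-c)@l;z=P[:,2]
    tb=z[(abs(s)<.1)&(abs(t)<.08)&(abs(z)<.006)];z0=np.median(tb) if len(tb) else 0
    k=(abs(s)<.085)&(abs(t)<.05)&(abs(z-z0-.015)<.003)
    q=P[k,:2]
    r=cv2.minAreaRect((q*1000).astype(np.float32))
    print(n,"z0",z0.round(4),k.sum(),r,"pct s",np.percentile(s[k],[.5,99.5]),"t",np.percentile(t[k],[.5,99.5]))
    # walls inside faces : points with normal height n above floor
    h=(z-z0-s-.051)/2**.5; al=(s+z-z0)/2**.5
    k=(h>.006)&(h<.018)&(abs(t)<.024)&(s>-.02)&(s<.075)&(z>.05)
    if k.sum()>20:
        for sg in(-1,1):
            kk=k&(t*sg>0); 
            if kk.sum()>10: print("  wall",sg,kk.sum(),np.percentile(t[kk],[5,50,95]),"al",np.percentile(al[kk],[1,99]))
    k=(abs(h)<.004)&(abs(t)<.012)&(s>.0)&(s<.085)
    if k.sum()>20: print("  floor",k.sum(),"h",np.median(h[k]),"al",np.percentile(al[k],[1,99]))
```

```text
w1 z0 -0.0002 1392 ((515.2864379882812, 254.23043823242188), (64.3818130493164, 129.6251678466797), 13.749905586242676) pct s [-0.0609  0.0677] t [-0.0315  0.0313]
  wall -1 52 [-0.0203 -0.0197 -0.0164] al [0.1056 0.1258]
  floor 243 h -0.001384023985444782 al [0.0979 0.1258]
w2 z0 -0.0002 8287 ((514.170654296875, 255.46197509765625), (63.98528289794922, 131.05526733398438), 13.584749221801758) pct s [-0.0562  0.0685] t [-0.0321  0.0285]
  wall -1 985 [-0.0209 -0.0205 -0.0201] al [0.0312 0.1047]
  wall 1 87 [0.0159 0.0165 0.0171] al [0.0921 0.1012]
  floor 237 h -0.002688780752650825 al [0.1235 0.1261]
top0 z0 0.0007 1375 ((515.7954711914062, 251.1806640625), (64.32796478271484, 129.93011474609375), 13.803504943847656) pct s [-0.0646  0.0637] t [-0.032   0.0311]
  wall -1 173 [-0.0207 -0.02   -0.0118] al [0.0252 0.1236]
  wall 1 208 [0.0114 0.0169 0.0198] al [0.026  0.1239]
  floor 507 h 0.0002886151810134679 al [0.0682 0.1239]
scene0 z0 -0.0001 707 ((514.66064453125, 250.48919677734375), (64.75929260253906, 130.06239318847656), 14.72055721282959) pct s [-0.0643  0.0629] t [-0.033   0.0303]
  wall -1 243 [-0.021  -0.0192 -0.0164] al [0.0276 0.1228]
  wall 1 243 [0.0145 0.0177 0.021 ] al [0.0273 0.1232]
  floor 124 h -0.00041188381112679305 al [0.0646 0.1232]
```

```bash
cat > place.py <<'E'
from pick import *
from reach import show,k
AZ=103.85;a=np.radians(AZ);e=np.r_[np.cos(a),np.sin(a),0];zz=np.r_[0,0,1.]
up=(e+zz)/2**.5;nn=(zz-e)/2**.5
H=np.r_[.525,.2139,.0313]
TD=np.r_[.7324,0,.6809]; BT=np.r_[-7.3,-.2,-16.1]/1e3; TT=BT+.196*TD
def tcp(tip,Rt,TT=TT): return tip-Rt@TT
if __name__=="__main__":
    s=robot.sense();Rt=tgt(AZ,2.1);print("tipdir",Rt@TD,-up)
    for u,n in ((.03,.055),(.012,.03),(.012,.0),(0,0)):
        T=tcp(H+u*up+n*nn,Rt);print(u,n,T,delta(s,Rt,T))
        show("ik",T,Rt,s["joints"])
    R0,p0=tool(s);print("up 0.15 now",delta(s,R0,p0+[0.02,0.02,.15]))
    print("half",delta(s,tgt(98,25),p0+[.03,.05,.2]))
E
python3 place.py
```

```text
tipdir [ 0.169 -0.687 -0.707] [ 0.169 -0.687 -0.707]
0.03 0.055 [0.5   0.315 0.223] (array([-8.3, 44.9,  3.7]), array([-235.9,  108.9,   56. ]))
ik [ 0.468  0.368  1.54  -0.038  1.242  0.239] err 0.000 elbow [0.163 0.159 0.83 ]
0.012 0.03 [0.499 0.32  0.193] (array([-8.3, 44.9,  3.7]), array([-218.8,  108.1,   30.4]))
ik [ 0.476  0.399  1.572 -0.039  1.179  0.249] err 0.000 elbow [0.177 0.169 0.823]
0.012 0.0 [0.494 0.341 0.172] (array([-8.3, 44.9,  3.7]), array([-219.7,  104.8,    0.6]))
ik [ 0.511  0.432  1.577 -0.039  1.143  0.285] err 0.000 elbow [0.187 0.184 0.815]
0 0 [0.496 0.333 0.163] (array([-8.3, 44.9,  3.7]), array([-207.8,  106.1,    0.1]))
ik [ 0.497  0.437  1.593 -0.039  1.121  0.272] err 0.000 elbow [0.192 0.182 0.814]
up 0.15 now (array([0., 0., 0.]), array([-115.4,   21.8,   97.5]))
half (array([-2.5, 22.1,  1.7]), array([-170.7,   34.4,  114.3]))
```

Emit:
jog_arm:
  motion: [0,0,0,-35,5,30,15,0,0,0,-80,12,65,15,-1,5,0.4,-115,22,97,15,-2,13,1,-150,32,115,15,-2.5,22,1.7,-178,40,114,15,-4.5,30,2.5,-205,65,100,15,-6.5,38,3.2,-228,90,80,15,-8.3,44.9,3.7,-236,109,56,15]

```text
time: 4.92
tool_pos: [0.5014, 0.3168, 0.2247]
tool_rot: [0.079, 1.539, -1.249]
wrist_force: [-0.6, -0.1, -2.8]
opening: 0.331
```

Emit:
jog_arm:
  motion: [0,0,0,0,0,0,15,0,0,0,0,0,0,15]

```text
time: 5.18
tool_pos: [0.5001, 0.3157, 0.2242]
tool_rot: [-0.007, 1.537, -1.336]
wrist_force: [0.4, -0.4, -2.3]
opening: 0.327
```

```bash
python3 snap.py wrist w5; python3 snap.py top t5 >/dev/null;python3 place.py; python3 -c "
import cv2
im=cv2.imread('pics/t5.png');cv2.imwrite('pics/t5c.png',cv2.resize(im[130:360,130:400],None,fx=2.8,fy=2.6))"
```

```text
time 5.175
joints [ 0.4668  0.3666  1.5395 -0.0351  1.2435  0.2364]
tool_pos [0.5001 0.3157 0.2242]
wrist_force [ 0.4182 -0.4259 -2.3483]
opening 0.3273
[[ 0.0079  0.9709  0.2393]
 [-0.0332  0.2395 -0.9703]
 [-0.9994 -0.0002  0.0341]]
tipdir [ 0.169 -0.687 -0.707] [ 0.169 -0.687 -0.707]
0.03 0.055 [0.5   0.315 0.223] (array([ 0.1, -0.2, -0. ]), array([ 1.2, -0.2,  0.9]))
ik [ 0.468  0.368  1.54  -0.038  1.242  0.239] err 0.000 elbow [0.163 0.159 0.83 ]
0.012 0.03 [0.499 0.32  0.193] (array([ 0.1, -0.2, -0. ]), array([31.5, -0.2, -5.1]))
ik [ 0.476  0.399  1.572 -0.039  1.179  0.249] err 0.000 elbow [0.177 0.169 0.823]
0.012 0.0 [0.494 0.341 0.172] (array([ 0.1, -0.2, -0. ]), array([ 51.9,  -0.2, -27. ]))
ik [ 0.511  0.432  1.577 -0.039  1.143  0.285] err 0.000 elbow [0.187 0.184 0.815]
0 0 [0.496 0.333 0.163] (array([ 0.1, -0.2, -0. ]), array([ 60.7,  -0.2, -18.8]))
ik [ 0.497  0.437  1.593 -0.039  1.121  0.272] err 0.000 elbow [0.192 0.182 0.814]
up 0.15 now (array([0., 0., 0.]), array([-150.4,   24.3,   -9.6]))
half (array([  5.8, -23.1,  -1.4]), array([-201.2,   41.3,  -34.6]))
```

View pics/w5.png

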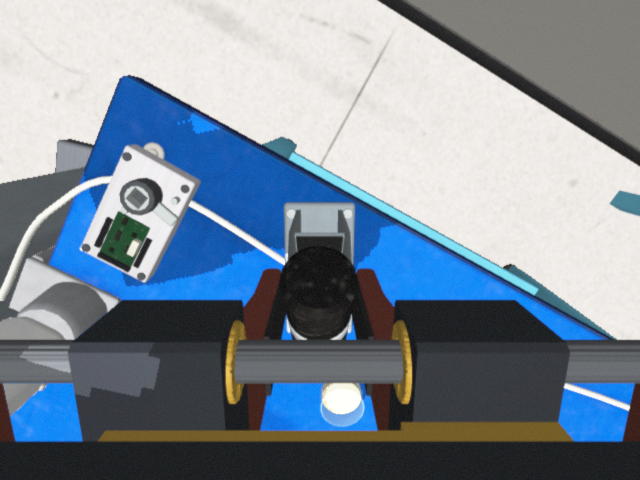

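View pics/t5c.png

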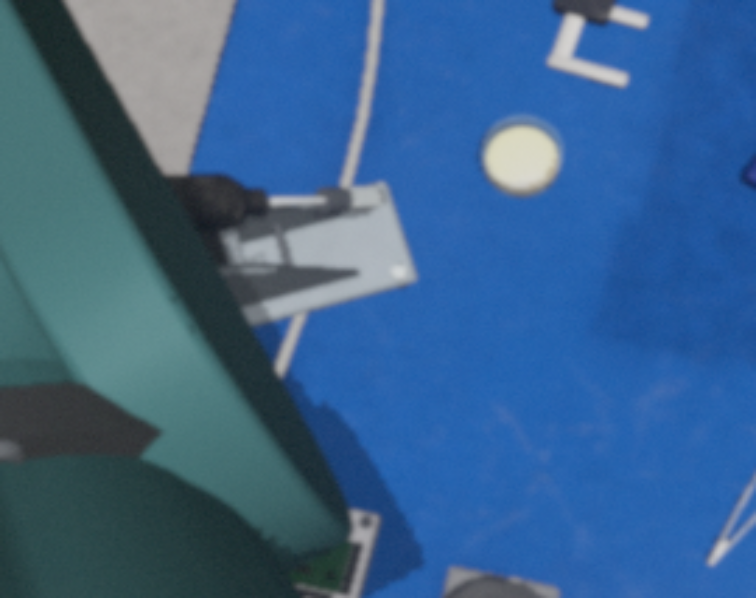

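Run:
```python
from place import *
s=robot.sense();R0,p0=tool(s)
p=robot.camera_params("top");d=np.load("pics/t5.npy");P=cloud(p,d)
for y in (.196,.190,.165,.15,.13,.118,.1):
    X=p0+R0@(BT+y*TD);u,v=proj(p,X)[0]
    print(y,X,"px",(u,v),"crop",(u-130)*2.8,(v-130)*2.6)
im=cv2.imread("pics/t5.png");cv2.imwrite("pics/t5d.png",cv2.resize(im[185:240,185:285],None,fx=8,fy=8,interpolation=cv2.INTER_CUBIC))
```

```text
0.196 [0.529 0.198 0.092] px (np.float64(263.4389611401438), np.float64(206.56060137519168)) crop 373.62909119240265 199.05756357549836
0.19 [0.528 0.202 0.096] px (np.float64(260.3544085248359), np.float64(206.62907950245116)) crop 364.9923438695405 199.23560670637303
0.165 [0.524 0.219 0.114] px (np.float64(247.13769233967452), np.float64(206.9224951402291)) crop 327.9855385510886 199.99848736459566
0.15 [0.522 0.23  0.125] px (np.float64(238.91350074677956), np.float64(207.1050750176836)) crop 304.95780209098274 200.47319504597735
0.13 [0.518 0.243 0.139] px (np.float64(227.58526650685104), np.float64(207.3565657077945)) crop 273.2387462191829 201.12707084026567
0.118 [0.516 0.252 0.148] px (np.float64(220.58045293159262), np.float64(207.5120749745371)) crop 253.62526820845932 201.53139493379643
0.1 [0.513 0.264 0.16 ] px (np.float64(209.76669759926887), np.float64(207.75214405623313)) crop 223.3467532779528 202.15557454620617
```

View pics/t5d.png

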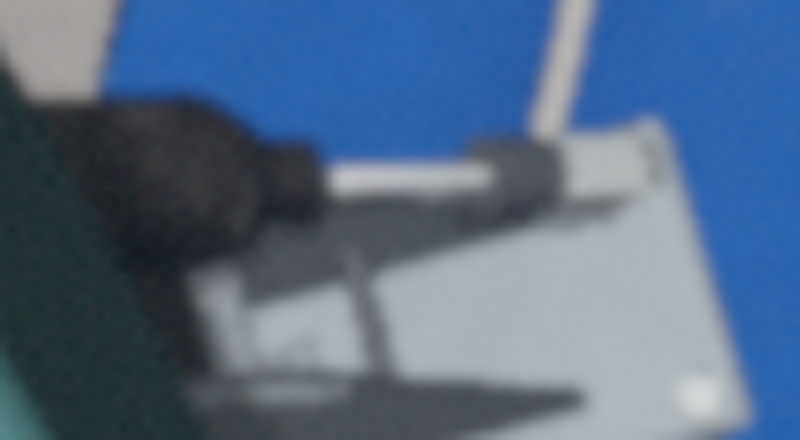

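```bash
sed -i 's/^H=.*/H=np.r_[.5245,.216,.0313]/' place.py
python3 - <<'E'
from place import *
s=robot.sense();Rt=tgt(AZ,2.1)
for u,n in ((.02,.03),(.015,.006),(.015,0),(.0,.0)):
    print(u,n,delta(s,Rt,tcp(H+u*up+n*nn,Rt)))
R0,_=tool(s);print("up",up@R0,"n",nn@R0)
E
```

```text
0.02 0.03 (array([ 0.1, -0.2, -0. ]), array([ 25.5,  -0.2, -12.7]))
0.015 0.006 (array([ 0.1, -0.2, -0. ]), array([ 45.6,  -0.2, -26.8]))
0.015 0 (array([ 0.1, -0.2, -0. ]), array([ 49.7,  -0.2, -31.2]))
0.0 0.0 (array([ 0.1, -0.2, -0. ]), array([ 60.6,  -0.2, -20.9]))
up [-0.73   0.002 -0.683] n [-0.683 -0.001  0.73 ]
```

Emit:
jog_arm:
  motion: [0,0,0,13,0,-7,15,0,0,0,26,0,-13,15,0,0,0,33,0,-18,15,0,0,0,40,0,-23,15,0,0,0,45.5,0,-27,15,0,0,0,45.5,0,-27,15]

```text
time: 6.02
tool_pos: [0.4938, 0.3413, 0.1776]
tool_rot: [0.0, 1.537, -1.327]
wrist_force: [-0.1, 0.4, -0.7]
opening: 0.327
```

```bash
python3 snap.py wrist w6; python3 snap.py scene s6 >/dev/null; python3 -c "
import cv2
im=cv2.imread('pics/s6.png');cv2.imwrite('pics/s6c.png',cv2.resize(im[130:300,200:420],None,fx=3.5,fy=3.5,interpolation=cv2.INTER_CUBIC))"
```

```text
time 6.025
joints [ 0.5095  0.4255  1.5713 -0.0355  1.1539  0.2805]
tool_pos [0.4938 0.3413 0.1776]
wrist_force [-0.0814  0.4191 -0.7023]
opening 0.3268
[[ 0.0081  0.9705  0.241 ]
 [-0.0326  0.2411 -0.9699]
 [-0.9994  0.      0.0336]]
```

View pics/s6c.png

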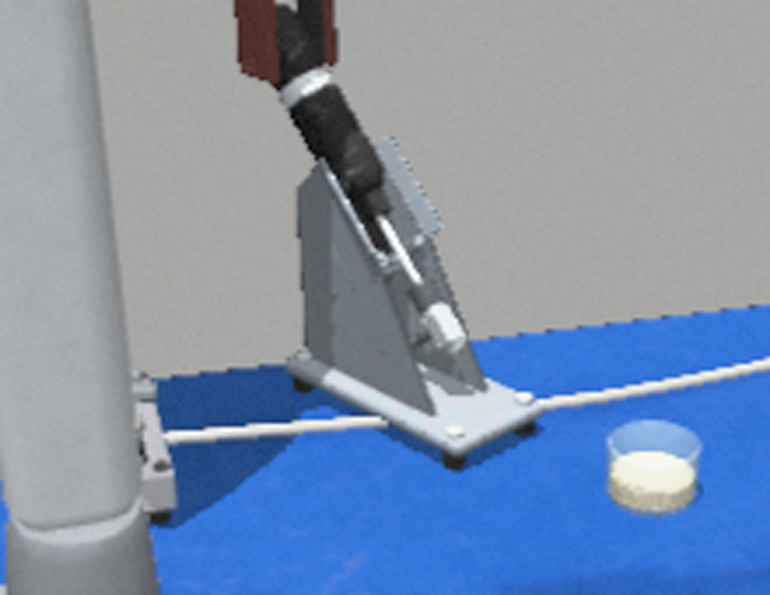

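View pics/w6.png

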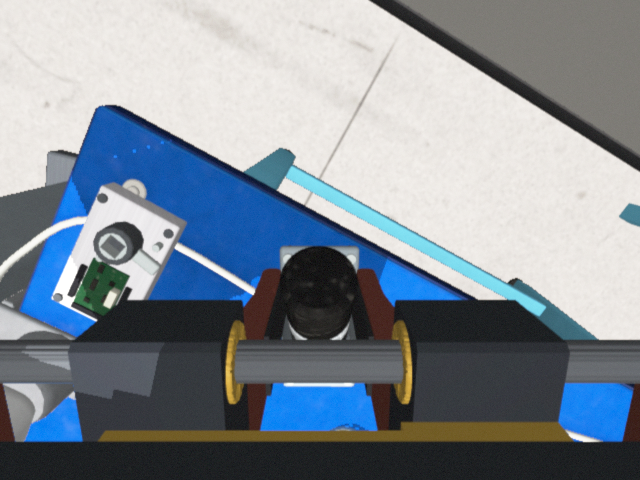

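The scene view shows the driver between the channel walls, with its bit just above the stop slot at (385,262). It's free of contact, so I'll lower it to the floor.

Emit:
jog_arm:
  motion: [0,0,0,1.4,0,-1.5,15,0,0,0,2.7,0,-2.9,15,0,0,0,4.1,0,-4.4,15,0,0,0,4.1,0,-4.4,15]

```text
time: 6.62
tool_pos: [0.4936, 0.3447, 0.1749]
tool_rot: [0.051, 1.536, -1.277]
wrist_force: [0.3, -3.6, 5.6]
opening: 0.327
```

Emit:
jog_arm:
  motion: [0,0,0,1,0,-1.1,15,0,0,0,2,0,-2.2,15,0,0,0,2,0,-2.2,15]

```text
time: 7.0
tool_pos: [0.4935, 0.3457, 0.1743]
tool_rot: [0.069, 1.533, -1.258]
wrist_force: [-2.3, -4.3, 9.9]
opening: 0.328
```

Emit:
jog_arm:
  motion: [0,0,0,2,0,3,15,0,0,0,4.4,0,5.7,15,0,0,0,6.6,0,7.6,15,0,0,0,8,0,9,15,0,0,0,8,0,9,15]

```text
time: 7.62
tool_pos: [0.4957, 0.3365, 0.1663]
tool_rot: [0.053, 1.533, -1.274]
wrist_force: [0.2, -0.0, -1.4]
opening: 0.328
```

```bash
cat > st.py <<'E'
from place import *
s=robot.sense();R0,p0=tool(s);f=s["wrist_force"]
print(s["time"],p0,"F",f,"Fup %.1f Fn %.1f"%(np.dot(f,up),np.dot(f,nn)),"op",s["opening"]*87.8)
tip=p0+R0@TT;print("tip",tip,"rel H up %.1f n %.1f mm"%((tip-H)@up*1e3,(tip-H)@nn*1e3),"dir",R0@TD)
print("up",up@R0,"n",nn@R0)
E
python3 st.py
```

```text
7.625 [0.496 0.337 0.166] F [ 0.176 -0.036 -1.417] Fup -1.1 Fn -0.9 op 28.80120571289839
tip [0.525 0.218 0.035] rel H up 3.4 n 1.2 mm dir [ 0.172 -0.687 -0.706]
up [-0.733  0.003 -0.68 ] n [-0.68  -0.     0.733]
```

Nothing is touching and it's sliding freely, so I'll continue down until it meets the stop.

Emit:
jog_arm:
  motion: [0,0,0,1.5,0,1.4,15,0,0,0,2.9,0,2.7,15,0,0,0,4.4,0,4.1,15,0,0,0,4.4,0,4.1,15]

```text
time: 8.12
tool_pos: [0.4966, 0.3334, 0.1629]
tool_rot: [0.078, 1.535, -1.25]
wrist_force: [-3.0, 2.5, 5.4]
opening: 0.329
```

```bash
python3 st.py
```

```text
8.125 [0.497 0.333 0.163] F [-2.974  2.546  5.39 ] Fup 6.1 Fn 1.6 op 28.85018101555378
tip [0.526 0.215 0.031] rel H up -1.3 n 0.8 mm dir [ 0.172 -0.685 -0.708]
up [-0.732  0.003 -0.682] n [-0.682  0.001  0.732]
```

Emit:
jog_arm:
  motion: [0,0,0,1.5,0,0.7,15,0,0,0,3,0,1.3,15,0,0,0,3,0,1.3,15]

```text
time: 8.5
tool_pos: [0.4968, 0.3335, 0.1627]
tool_rot: [0.131, 1.538, -1.197]
wrist_force: [-7.0, 2.4, 18.6]
opening: 0.331
```

```bash
python3 st.py; python3 snap.py scene s7 >/dev/null; python3 -c "
import cv2
im=cv2.imread('pics/s7.png');cv2.imwrite('pics/s7c.png',cv2.resize(im[130:300,200:420],None,fx=3.5,fy=3.5,interpolation=cv2.INTER_CUBIC))"
```

```text
8.5 [0.497 0.333 0.163] F [-7.045  2.435 18.584] Fup 16.0 Fn 10.3 op 29.074315438493574
tip [0.526 0.215 0.03 ] rel H up -1.4 n 0.1 mm dir [ 0.172 -0.683 -0.71 ]
up [-0.73   0.004 -0.684] n [-0.684  0.002  0.73 ]
```

View pics/s7c.png

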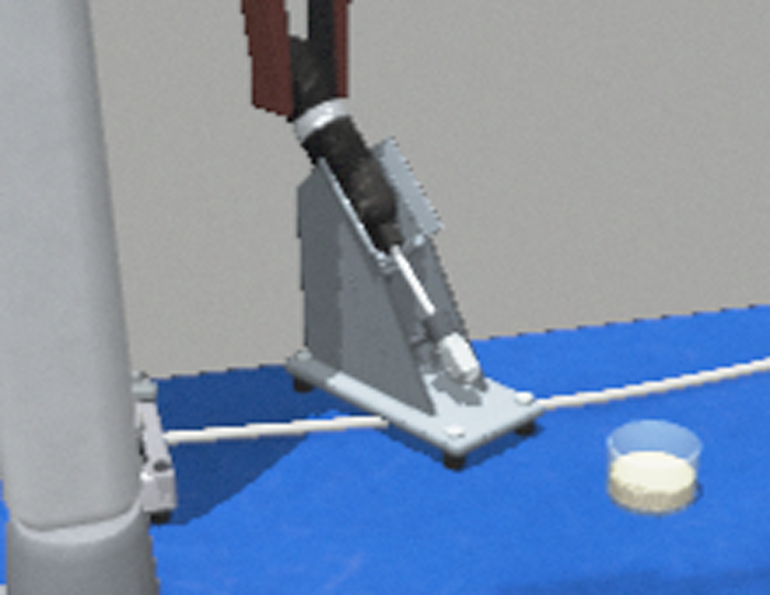

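Emit:
jog_arm:
  motion: [0,0,0,-1,0,0,40,0,0,0,-1,0,0,60,0,0,0,-1,0,0,60,0,0,0,-20,0,0,60,0,0,0,-60,0,0,60,0,0,0,-110,0,0,60]

```text
time: 9.3
tool_pos: [0.4948, 0.3362, 0.2722]
tool_rot: [0.032, 1.537, -1.296]
wrist_force: [0.4, 0.7, 0.2]
opening: 0.685
```

```bash
python3 - <<'E'
from place import *
s=robot.sense();Rt=tgt(AZ,45)
Hm=np.r_[.526,.215,.030];B=Hm+.196*up;print(s["time"],"butt",B,s["joints"],s["wrist_force"],s["opening"])
for g in (-.09,-.05,.025):
    T=B-g*up+Rt[:,0]*.002;print(g,T,delta(s,Rt,T));show("ik",T,Rt,s["joints"])
E
python3 snap.py wrist w8; python3 snap.py scene s8 >/dev/null;python3 -c "
import cv2
im=cv2.imread('pics/s8.png');cv2.imwrite('pics/s8c.png',cv2.resize(im[130:300,200:420],None,fx=3.5,fy=3.5,interpolation=cv2.INTER_CUBIC))"
```

```text
9.3 butt [0.493 0.35  0.169] [ 0.502  0.335  1.463 -0.034  1.351  0.267] [0.43  0.717 0.195] 0.6847453042363068
-0.09 [0.478 0.41  0.231] (array([  0. , -43.1,  -0.1]), array([ 38.8,   1.3, -77. ]))
ik [ 0.92   0.717  1.166 -0.598  1.777  0.712] err 0.000 elbow [0.186 0.358 0.722]
-0.05 [0.485 0.383 0.203] (array([  0. , -43.1,  -0.1]), array([ 68.1,   1.3, -49.7]))
ik [ 0.891  0.716  1.244 -0.604  1.698  0.733] err 0.000 elbow [0.196 0.352 0.722]
0.025 [0.497 0.331 0.15 ] (array([  0. , -43.1,  -0.1]), array([122.9,   1.2,   1.5]))
ik [ 0.833  0.728  1.373 -0.628  1.553  0.772] err 0.000 elbow [0.22  0.344 0.717]
time 9.3
joints [ 0.5016  0.3354  1.463  -0.0339  1.3509  0.2666]
tool_pos [0.4948 0.3362 0.2722]
wrist_force [0.4296 0.7165 0.195 ]
opening 0.6847
[[ 0.0092  0.9707  0.24  ]
 [-0.0326  0.2402 -0.9702]
 [-0.9994  0.0011  0.0339]]
```

View pics/s8c.png

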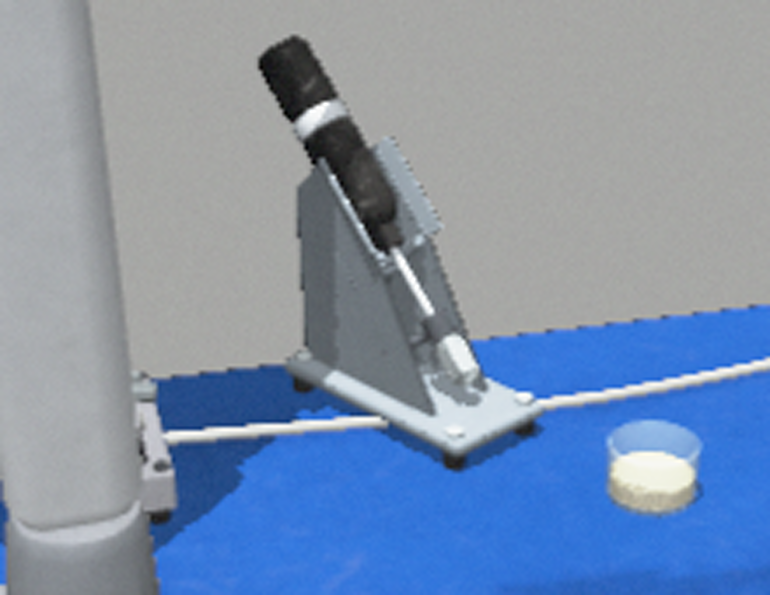

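View pics/w8.png

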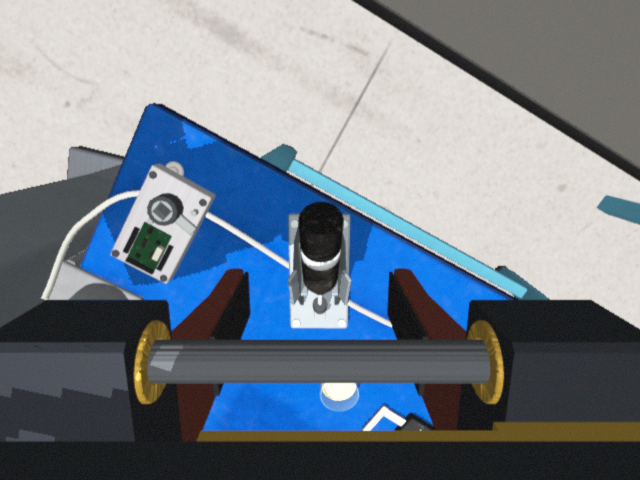

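Emit:
jog_arm:
  motion: [0,-4,0,0,0,-20,60,0,-12,0,5,1,-45,60,0,-21,0,15,1,-70,60,0,-30,0,25,1,-82,60,0,-38,0,33,1,-80,60,0,-43,0,39,1.3,-77,60,0,-43,0,39,1.3,-77,60]

```text
time: 10.28
tool_pos: [0.4809, 0.4126, 0.2332]
tool_rot: [0.012, 0.787, -1.317]
wrist_force: [-0.6, -1.3, 0.9]
opening: 0.681
```

```bash
python3 snap.py wrist w9
python3 - <<'E'
from place import *
s=robot.sense();Rt=tgt(AZ,45);Hm=np.r_[.526,.215,.030];B=Hm+.196*up
for g in (-.02,.028):
    T=B-g*up+Rt[:,0]*.002;print(g,delta(s,Rt,T))
import json
p=json.load(open("pics/w9.json"));print("butt px",proj(p,B),"mid",proj(p,B-.06*up),"front",proj(p,B-.118*up))
R0,p0=tool(s);d=np.load("pics/w9.npy");P=cloud(p,d)
im=cv2.imread("pics/w9.png");
m=np.linalg.norm(P-B,axis=2)<.04
v,u=np.nonzero(m);print("near butt px",u.mean(),v.mean(),u.min(),u.max(),v.min(),v.max());Q=(P[m]-p0)@R0;print(np.percentile(Q,[2,50,98],axis=0))
E
```

```text
time 10.275
joints [ 0.9208  0.712   1.1658 -0.6021  1.7748  0.7127]
tool_pos [0.4809 0.4126 0.2332]
wrist_force [-0.603  -1.3247  0.8772]
opening 0.6808
[[ 0.1771  0.9701  0.1657]
 [-0.6835  0.2424 -0.6885]
 [-0.7081  0.0087  0.7061]]
-0.02 (array([-0.4, -0.2, -0.5]), array([73.9, -4.8, -1.4]))
0.028 (array([-0.4, -0.2, -0.5]), array([121.9,  -5.3,  -1.2]))
butt px [[312.473 247.374]] mid [[312.887 226.093]] front [[313.16  212.075]]
near butt px 311.93333333333334 242.85876543209878 289 335 215 269
[[ 0.091 -0.018 -0.015]
 [ 0.092 -0.005 -0.004]
 [ 0.123  0.008  0.012]]
```

View pics/w9.png

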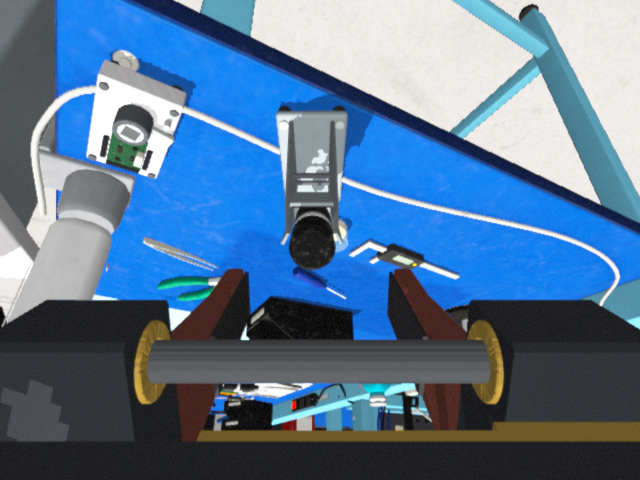

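Emit:
jog_arm:
  motion: [-0.4,-0.2,-0.5,30,-4,-1.5,60,-0.4,-0.2,-0.5,60,-5,-1.6,60,-0.4,-0.2,-0.5,85,-5.3,-1.7,60,-0.4,-0.2,-0.5,105,-5.3,-1.8,60,-0.4,-0.2,-0.5,118,-5.3,-1.8,60,-0.4,-0.2,-0.5,122,-5.3,-1.8,60,-0.4,-0.2,-0.5,122,-5.3,-1.8,60]

```text
time: 11.2
tool_pos: [0.4981, 0.3294, 0.1474]
tool_rot: [0.001, 0.787, -1.328]
wrist_force: [0.8, 0.3, -0.7]
opening: 0.681
```

```bash
python3 snap.py wrist w10
python3 - <<'E'
from place import *
s=robot.sense();Rt=tgt(AZ,45);Hm=np.r_[.526,.215,.030];B=Hm+.196*up
print(delta(s,Rt,B-.028*up+Rt[:,0]*.002))
E
```

```text
time 11.2
joints [ 0.8301  0.727   1.3793 -0.6288  1.5459  0.7735]
tool_pos [0.4981 0.3294 0.1474]
wrist_force [ 0.7958  0.3278 -0.7252]
opening 0.681
[[ 0.17    0.9708  0.1693]
 [-0.6854  0.2399 -0.6875]
 [-0.708   0.0008  0.7062]]
(array([-0. , -0.1, -0.1]), array([ 0.6, -0.4,  0.4]))
```

View pics/w10.png

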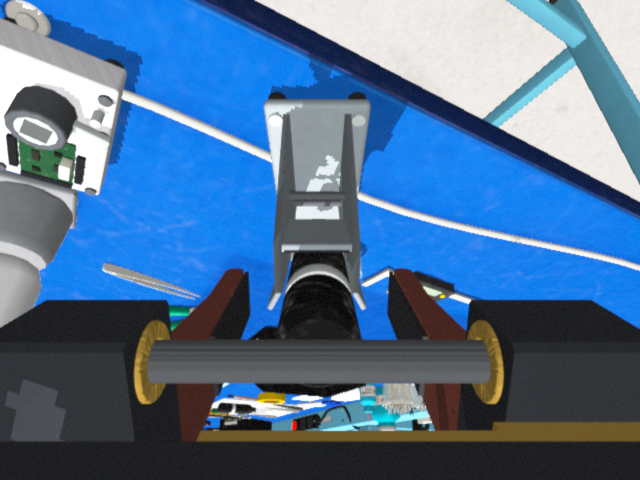

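Emit:
jog_arm:
  motion: [0,0,0,0,0,0,40,0,0,0,0,0,0,28,0,0,0,0,0,0,15,0,0,0,0,0,0,15,0,0,0,0,0,0,15,0,0,0,0,0,0,15]
  squeeze: 55

```text
time: 12.0
tool_pos: [0.4981, 0.3299, 0.1475]
tool_rot: [0.002, 0.787, -1.327]
wrist_force: [-1.3, 0.5, 1.8]
opening: 0.331
```

Run:
```python
from place import *
s=robot.sense();R0,p0=tool(s)
print(s["time"],p0,s["wrist_force"],s["opening"]*87.8)
print("nn tool",nn@R0,"up",up@R0,"z",zz@R0)
# vertical target above nest, keep yaw: tool x down; y lateral as now
y=R0[:,1]*[1,1,0];Rt=frame([0,0,-1],y);print(np.degrees(np.arctan2(y[1],y[0])))
for T in ([.4,.33,.33],[.36,.30,.30]): print(T,delta(s,Rt,T));show("ik",np.array(T),Rt,s["joints"])
```

```text
12.0 [0.498 0.33  0.148] [-1.264  0.505  1.821] 29.102466253641822
nn tool [-0.002  0.     1.   ] up [-1.     0.002 -0.002] z [-0.708  0.001  0.706]
13.907056340288248
[0.4, 0.33, 0.33] (array([-0. , 44.9, -0.1]), array([-146. ,  -95. ,  112.2]))
ik [ 0.556  0.167  1.551 -0.     1.423  0.314] err 0.000 elbow [0.049 0.112 0.862]
[0.36, 0.3, 0.3] (array([-0. , 44.9, -0.1]), array([-111. , -141.1,  104.8]))
ik [ 0.547  0.109  1.695 -0.     1.338  0.304] err 0.000 elbow [0.02  0.093 0.867]
```

Emit:
jog_arm:
  motion: [0,0,0,-4,0,0,15,0,0,0,-12,0,4,15,0,0,0,-20,0,25,15,0,0,0,-28,0,60,15,0,5,0,-60,-10,90,15,0,14,0,-95,-35,105,15,0,24,0,-120,-65,112,15,0,34,0,-135,-85,112,15]

```text
time: 13.0
tool_pos: [0.4108, 0.3251, 0.3259]
tool_rot: [0.033, 1.387, -1.294]
wrist_force: [-0.2, -0.6, -3.0]
opening: 0.329
```

Run:
```python
from place import *
s=robot.sense();R0,p0=tool(s)
print(s["time"],p0,s["wrist_force"],s["opening"]*87.8)
y=np.r_[np.cos(np.radians(13.9)),np.sin(np.radians(13.9)),0];Rt=frame([0,0,-1],y)
print(delta(s,Rt,[.37,.32,.32]))
```

```text
13.0 [0.411 0.325 0.326] [-0.205 -0.554 -3.044] 28.88710571502911
(array([ 0. , 10.5, -0.4]), array([  4.7, -40.9,  -5.9]))
```

Emit:
jog_arm:
  motion: [0,3.5,-0.1,2,-14,-2,15,0,7,-0.2,4,-28,-4,15,0,10.5,-0.4,5,-41,-6,15,0,10.5,-0.4,5,-41,-6,15,0,10.5,-0.4,5,-41,-6,15]

```text
time: 13.62
tool_pos: [0.3704, 0.3197, 0.3205]
tool_rot: [0.343, 1.569, -0.984]
wrist_force: [0.7, -0.2, -1.1]
opening: 0.328
```

```bash
python3 snap.py wrist w11; python3 snap.py top t11 >/dev/null; python3 snap.py scene s11 >/dev/null
```

```text
time 13.625
joints [ 0.5723  0.1279  1.6224 -0.0022  1.3913  0.3296]
tool_pos [0.3704 0.3197 0.3205]
wrist_force [ 0.6881 -0.1997 -1.133 ]
opening 0.3276
[[ 0.0012  0.9706  0.2407]
 [-0.0018  0.2407 -0.9706]
 [-1.      0.0007  0.002 ]]
```

View pics/w11.png

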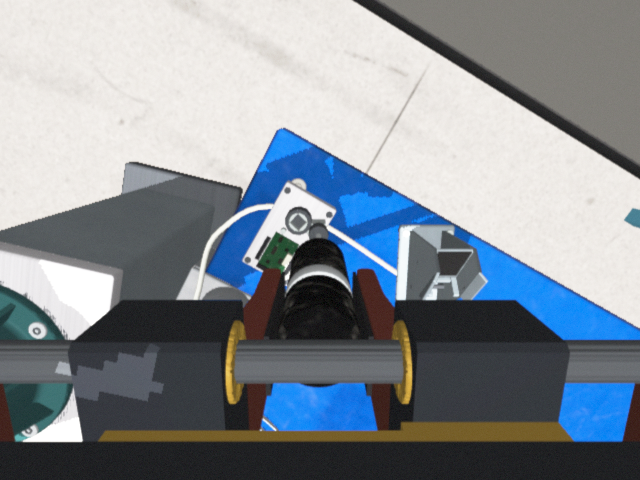

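View pics/s11.png

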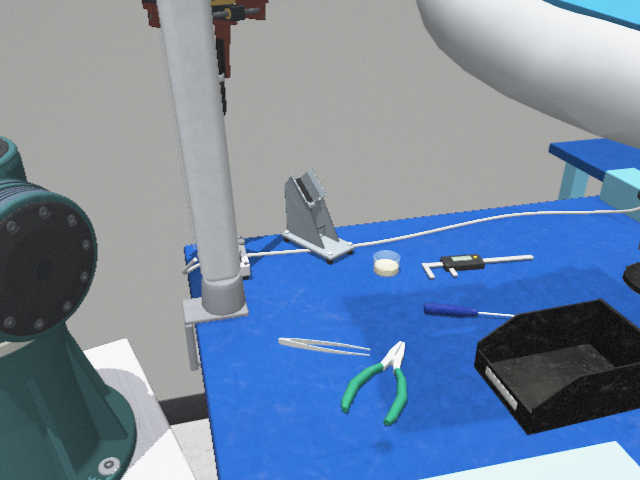

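The driver is upright in the wrist view, with its bit end at about (320,232) and the hub at (297,220). The post hides the nest in the scene view. I'll zoom in on the hub and bit.

Run:
```python
from h import *
import json
im=cv2.imread("pics/w11.png");cv2.imwrite("pics/w11c.png",cv2.resize(im[170:290,240:360],None,fx=5,fy=5,interpolation=cv2.INTER_CUBIC))
```

```text
(no output)
```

View pics/w11c.png

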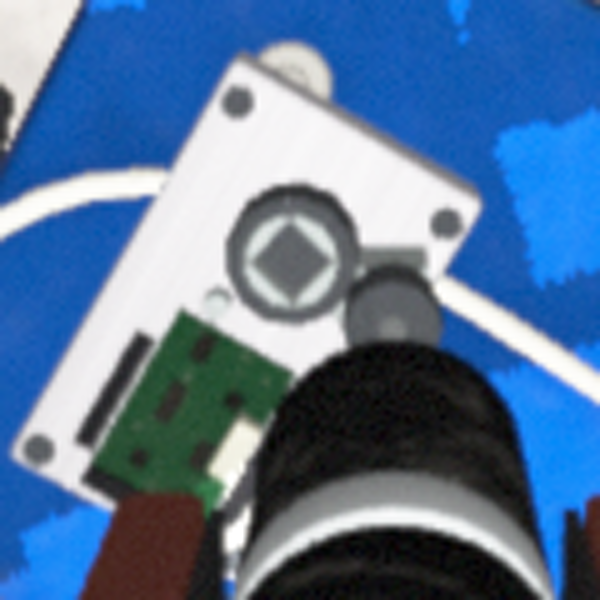

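```bash
cat > sock.py <<'E'
import json,sys
from h import *
np.set_printoptions(precision=4,suppress=True)
# approx hub px per image
for n,(u0,v0) in dict(w1=(238,231),w5=(140,197),w6=(117,244),w8=(164,210),w11=(298,221)).items():
    im=cv2.imread(f"pics/{n}.png");p=json.load(open(f"pics/{n}.json"))
    # rectify: orthophoto at z=.049 around pivot, 0.2mm/px
    c=plane(p,[(u0,v0)],.049)[0]
    N=240;g=.00025
    jj,ii=np.meshgrid(np.arange(N),np.arange(N))
    X=c[0]+(N/2-ii)*g;Y=c[1]+(N/2-jj)*g   # up=+x, left=+y
    uv=proj(p,np.c_[X.ravel(),Y.ravel(),np.full(N*N,.049)]).astype(np.float32).reshape(N,N,2)
    o=cv2.remap(im,uv[...,0],uv[...,1],cv2.INTER_CUBIC);cv2.imwrite(f"pics/o_{n}.png",cv2.resize(o,None,fx=2,fy=2))
    gr=cv2.cvtColor(o,cv2.COLOR_BGR2GRAY)
    # dark socket blob in middle
    for th in (120,140,160):
        m=(gr<th).astype(np.uint8);k,l,st,ce=cv2.connectedComponentsWithStats(m)
        best=None
        for i in range(1,k):
            if 1500<st[i,4]<4500 and abs(ce[i]-N/2).max()<40: best=i
        if best is None: continue
        cs=cv2.findContours((l==best).astype(np.uint8),0,cv2.CHAIN_APPROX_NONE)[0][0]
        r=cv2.minAreaRect(cs);j,i=r[0]
        print(n,th,"centre",(c[0]+(N/2-i)*g).round(4),(c[1]+(N/2-j)*g).round(4),"size",np.round(np.array(r[1])*g*1e3,1),"ang",round(r[2],1),"area mm2",st[best,4]*g*g*1e6)
E
python3 sock.py; python3 -c "
import cv2,numpy as np
a=[cv2.resize(cv2.imread('pics/o_%s.png'%n),(260,260)) for n in ('w1','w5','w6','w8','w11')]
a.append(a[0]*0);cv2.imwrite('pics/os.png',np.vstack([np.hstack(a[:3]),np.hstack(a[3:])]))"
```

```text
w1 120 centre 0.3543 0.2922 size [12.1 11.7] ang 29.4 area mm2 137.8125
w1 140 centre 0.3544 0.2922 size [12.8 12.5] ang 29.7 area mm2 155.1875
w5 120 centre 0.3549 0.2923 size [11.3 11.7] ang 29.7 area mm2 128.0625
w5 140 centre 0.3548 0.2922 size [12.1 12.3] ang 29.7 area mm2 145.56250000000003
w5 160 centre 0.3548 0.2922 size [12.7 12.8] ang 29.7 area mm2 158.5
w6 120 centre 0.3549 0.2924 size [11.6 11.9] ang 29.7 area mm2 134.5625
w6 140 centre 0.3548 0.2924 size [12.3 12.4] ang 30.1 area mm2 149.6875
w6 160 centre 0.3548 0.2924 size [12.8 12.9] ang 30.1 area mm2 161.75
w8 120 centre 0.3549 0.2922 size [11.8 12.1] ang 29.1 area mm2 136.9375
w8 140 centre 0.3548 0.2922 size [12.5 12.7] ang 29.7 area mm2 154.6875
w11 120 centre 0.3543 0.2923 size [10.8 11.4] ang 31.0 area mm2 118.81250000000001
w11 140 centre 0.3544 0.2922 size [12.  12.1] ang 29.7 area mm2 138.625
```

View pics/os.png

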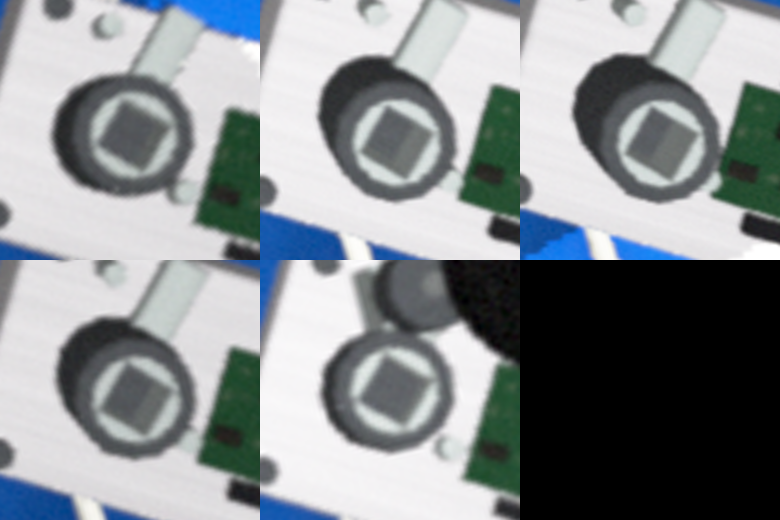

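View pics/t11.png

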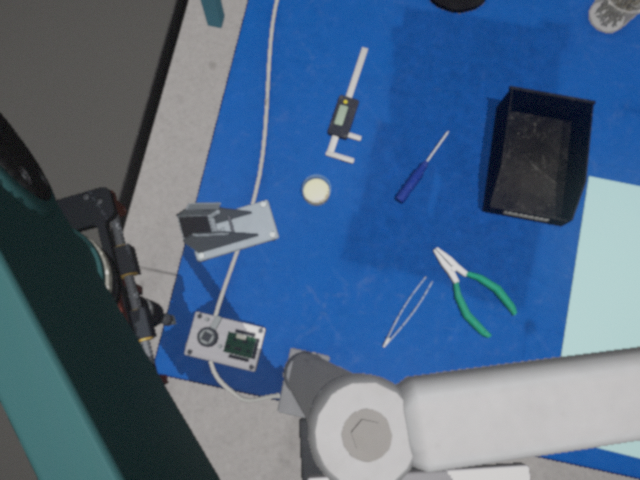

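Run:
```python
import cv2,numpy as np
a=cv2.imread("pics/s8.png")[208:248,310:350];b=cv2.imread("pics/scene0.png")[292:332,345:385];c=cv2.imread("pics/top0.png")[236:276,360:400]
cv2.imwrite("pics/bits.png",np.hstack([cv2.resize(x,(260,260),interpolation=cv2.INTER_CUBIC) for x in (a,b,c)]))
```

```text
(no output)
```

View pics/bits.png

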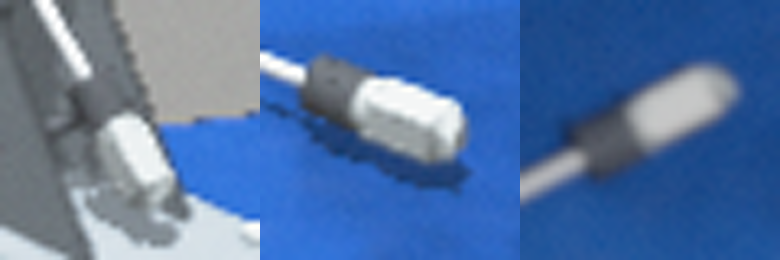

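Run:
```python
from place import *
import json
p=json.load(open("pics/s8.json"));Hm=np.r_[.526,.215,.030];l=np.cross(up,nn)
im=cv2.imread("pics/s8.png");g=cv2.cvtColor(im,cv2.COLOR_BGR2GRAY).astype(float)
for y in (.010,.016):
    for roll in (-15,0,15):
        r=np.radians(roll);L=np.cos(r)*l+np.sin(r)*nn;N=-np.sin(r)*l+np.cos(r)*nn
        pts=[Hm+y*up+.0055*(a*L+b*N) for a,b in ((1,1),(1,-1),(-1,1),(-1,-1))]
        d0=proj(p,[Hm+y*up])[0];ax=proj(p,[Hm+(y+.02)*up])[0]-d0;ax/=np.linalg.norm(ax);pr=np.r_[-ax[1],ax[0]]
        print(y,roll,d0,sorted(((proj(p,pts)-d0)@pr).round(2)))
    # profile across
    prof=[]
    t=np.arange(-9,9.1,.5)
    q=(d0[None]+t[:,None]*pr).astype(np.float32)
    v=cv2.remap(g.astype(np.float32),q[:,0].copy(),q[:,1].copy(),cv2.INTER_LINEAR).ravel()
    print(list(zip(t.tolist(),v.astype(int).tolist())))
```

```text
0.01 -15 [330.467 233.895] [np.float64(-4.39), np.float64(-0.74), np.float64(0.75), np.float64(4.38)]
0.01 0 [330.467 233.895] [np.float64(-4.43), np.float64(-0.42), np.float64(0.42), np.float64(4.43)]
0.01 15 [330.467 233.895] [np.float64(-4.16), np.float64(-1.56), np.float64(1.54), np.float64(4.18)]
[(-9.0, 164), (-8.5, 148), (-8.0, 155), (-7.5, 166), (-7.0, 162), (-6.5, 149), (-6.0, 142), (-5.5, 143), (-5.0, 145), (-4.5, 146), (-4.0, 145), (-3.5, 152), (-3.0, 157), (-2.5, 154), (-2.0, 151), (-1.5, 152), (-1.0, 166), (-0.5, 188), (0.0, 215), (0.5, 236), (1.0, 240), (1.5, 240), (2.0, 240), (2.5, 240), (3.0, 239), (3.5, 234), (4.0, 226), (4.5, 188), (5.0, 136), (5.5, 104), (6.0, 101), (6.5, 106), (7.0, 108), (7.5, 110), (8.0, 110), (8.5, 111), (9.0, 111)]
0.016 -15 [328.776 230.936] [np.float64(-4.39), np.float64(-0.74), np.float64(0.75), np.float64(4.38)]
0.016 0 [328.776 230.936] [np.float64(-4.42), np.float64(-0.42), np.float64(0.42), np.float64(4.43)]
0.016 15 [328.776 230.936] [np.float64(-4.16), np.float64(-1.56), np.float64(1.54), np.float64(4.18)]
[(-9.0, 138), (-8.5, 138), (-8.0, 138), (-7.5, 134), (-7.0, 125), (-6.5, 115), (-6.0, 108), (-5.5, 102), (-5.0, 107), (-4.5, 113), (-4.0, 124), (-3.5, 139), (-3.0, 149), (-2.5, 153), (-2.0, 155), (-1.5, 159), (-1.0, 170), (-0.5, 194), (0.0, 219), (0.5, 234), (1.0, 238), (1.5, 240), (2.0, 240), (2.5, 240), (3.0, 240), (3.5, 240), (4.0, 236), (4.5, 217), (5.0, 178), (5.5, 131), (6.0, 101), (6.5, 109), (7.0, 118), (7.5, 126), (8.0, 131), (8.5, 140), (9.0, 149)]
```

Run:
```python
from h import *
import json
np.set_printoptions(precision=4,suppress=True)
p=json.load(open("pics/w11.json"))
R0=np.array([[.0012,.9706,.2407],[-.0018,.2407,-.9706],[-1,.0007,.002]]);t=np.r_[.3704,.3197,.3205]
im=cv2.imread("pics/w11.png")
for x in (129,134,150,167): print(x,proj(p,t+R0@(np.r_[x,0,0]/1e3)))
# handle front edge points
for ang in (0,45,90,135,180): 
    a=np.radians(ang);print("front ring",ang,proj(p,t+R0@np.r_[.089-.0,.0145*np.cos(a),-.0145*np.sin(a)]))
cv2.imwrite("pics/w11d.png",cv2.resize(im[215:275,285:355],None,fx=9,fy=9,interpolation=cv2.INTER_CUBIC))
d=np.load("pics/w11.npy");P=cloud(p,d)
for v in range(226,262,3): print(v,d[v,319],((P[v,319]-t)@R0*1e3).round(1))
print([ (u,((P[233,u]-t)@R0*1e3).round(1).tolist()) for u in range(306,334,3)])
```

```text
129 [[319.106 232.94 ]]
134 [[319.0876 231.2967]]
150 [[319.0328 226.393 ]]
167 [[318.9804 221.7068]]
front ring 0 [[343.1926 248.4486]]
front ring 45 [[336.3756 232.0039]]
front ring 90 [[319.2958 225.0929]]
front ring 135 [[302.205  232.0067]]
front ring 180 [[295.3638 248.4541]]
226 0.28098193 [129.7  -0.1  -4.8]
229 0.2813188 [129.5  -0.1  -2.7]
232 0.28131902 [129.   -0.1  -0.7]
235 0.27479368 [122.2  -0.1  -0.2]
238 0.21776573 [ 66.4  -0.2 -12.3]
241 0.21019094 [ 58.7  -0.2 -12.7]
244 0.20430002 [ 52.6  -0.3 -12.7]
247 0.19866979 [ 46.8  -0.3 -12.7]
250 0.1944986 [ 42.4  -0.3 -12.4]
253 0.18860596 [ 36.4  -0.3 -12.7]
256 0.18468554 [ 32.3  -0.3 -12.4]
259 0.18001793 [ 27.5  -0.3 -12.5]
[(306, [283.0, -14.0, 37.3]), (309, [129.0, -7.1, 0.0]), (312, [128.0, -5.0, -0.2]), (315, [128.4, -2.9, -0.1]), (318, [128.3, -0.8, -0.1]), (321, [126.7, 1.3, -0.5]), (324, [128.2, 3.4, -0.1]), (327, [129.0, 5.6, 0.1]), (330, [320.5, 13.6, 46.4]), (333, [317.8, 17.0, 45.8])]
```

View pics/w11d.png

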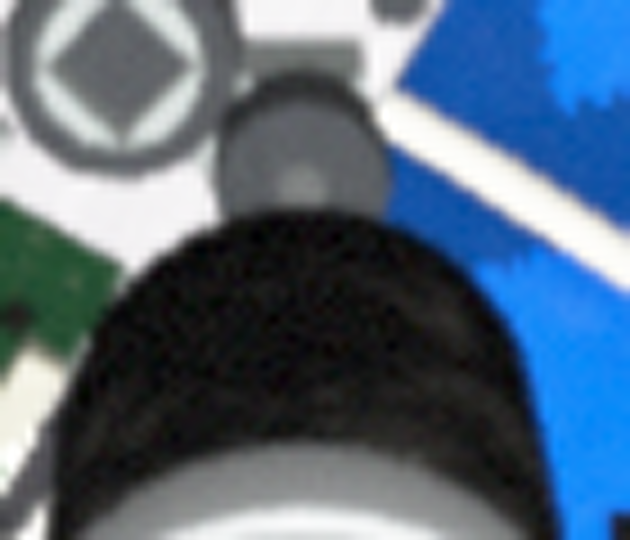

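```bash
cat > nest.py <<'E'
from pick import *
from reach import show
PIV=np.r_[.3547,.2923];OFF=np.r_[-.4,1.5]/1e3
def tn(az,tipz,piv=PIV,off=OFF):
    a=np.radians(az);y=np.r_[np.cos(a),np.sin(a),0];Rt=frame([0,0,-1],y)
    return Rt,np.r_[piv,tipz]-Rt@np.r_[.167,off]
if __name__=="__main__":
    s=robot.sense()
    import sys
    az=float(sys.argv[1])
    for z in map(float,sys.argv[2:]):
        Rt,T=tn(az,z);print(z,T,delta(s,Rt,T))
    f=s["wrist_force"];print(s["time"],s["tool_pos"],f,s["wrist_torque"],s["joints"])
E
python3 nest.py 60.3 .083 .06 .049
```

```text
0.083 [0.354 0.293 0.25 ] (array([-46.3,   0.1,   0.1]), array([ 69.8, -22.7,  22. ]))
0.06 [0.354 0.293 0.227] (array([-46.3,   0.1,   0.1]), array([ 92.8, -22.7,  22. ]))
0.049 [0.354 0.293 0.216] (array([-46.3,   0.1,   0.1]), array([103.8, -22.7,  21.9]))
13.775 [0.37 0.32 0.32] [-0.481  0.548 -0.837] [-0.045  0.058 -0.031] [ 0.573  0.129  1.622 -0.001  1.391  0.329]
```

Emit:
jog_arm:
  motion: [-9,0,0,10,-5,5,15,-18,0,0,24,-10,10,15,-28,0,0,38,-14,14,15,-37,0,0,52,-19,18,15,-46.3,0.1,0.1,65,-22.7,22,15,-46.3,0.1,0.1,70,-22.7,22,15,-46.3,0.1,0.1,70,-22.7,22,15]

```text
time: 14.65
tool_pos: [0.3538, 0.2937, 0.2497]
tool_rot: [2.336, 1.57, 1.815]
wrist_force: [0.0, -0.1, -0.4]
opening: 0.331
```

```bash
python3 snap.py wrist w12; python3 nest.py 60.3 .083
python3 - <<'E'
import cv2
im=cv2.imread("pics/w12.png");cv2.imwrite("pics/w12c.png",cv2.resize(im[180:280,270:370],None,fx=6,fy=6,interpolation=cv2.INTER_CUBIC))
E
```

```text
time 14.65
joints [ 0.5421  0.1444  1.7849  0.0004  1.2122 -0.5071]
tool_pos [0.3538 0.2937 0.2497]
wrist_force [ 0.0229 -0.0862 -0.4323]
opening 0.3309
[[-0.0001  0.4983  0.867 ]
 [ 0.0004  0.867  -0.4983]
 [-1.      0.0003 -0.0003]]
0.083 [0.354 0.293 0.25 ] (array([-0.2,  0. , -0.1]), array([ 0.1, -0.6, -0.2]))
14.7 [0.354 0.294 0.25 ] [-0.394  0.02  -1.166] [-0.059 -0.021 -0.013] [ 0.542  0.144  1.784  0.     1.212 -0.508]
```

View pics/w12c.png

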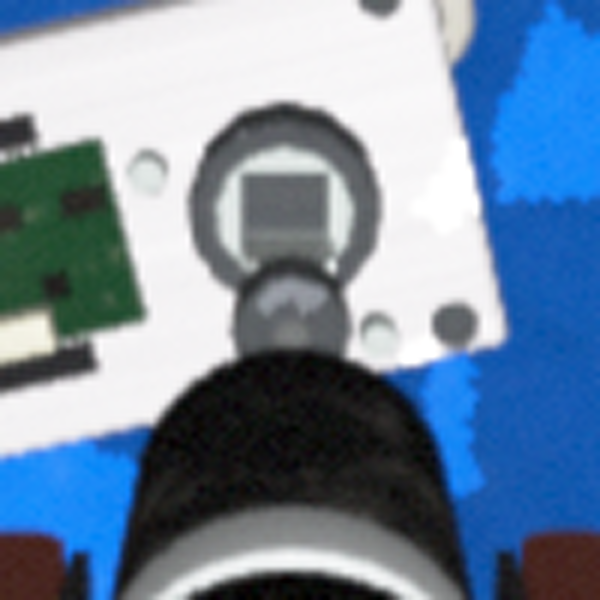

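```bash
cat > rel.py <<'E'
import sys,json
from h import *
from cell import robot
np.set_printoptions(precision=3,suppress=True)
n=sys.argv[1];p=json.load(open(f"pics/{n}.json"));im=cv2.imread(f"pics/{n}.png");d=np.load(f"pics/{n}.npy")
s=robot.sense();R0,t=tool(s)
# hub ellipse edges & socket edges given px in crop
def at(uv,z): return ((plane(p,[uv],z)[0]-t)@R0*1e3)
f=lambda a,b:(270+a/6,180+b/6)
print("hub L,R,top",at(f(190,205),.049),at(f(380,205),.049),at(f(285,118),.049))
print("sock L,R,top, ",at(f(243,210),.049),at(f(328,210),.049),at(f(285,173),.049))
zc=t[2]-.129
print("collar L,R,top",at(f(233,320),zc),at(f(350,320),zc),at(f(291,272),zc), "shank",at(f(289,335),t[2]-.122))
P=cloud(p,d);
for v in range(222,240,2): print(v,((P[v,318]-t)@R0*1e3))
E
python3 rel.py w12
python3 - <<'E'
import cv2,sys
sys.argv=['x']
E
sed -i "s/dict(w1=(238,231),w5=(140,197),w6=(117,244),w8=(164,210),w11=(298,221))/dict(w12=(317,215))/" sock.py; python3 sock.py
```

```text
hub L,R,top [201.058 -15.152  -0.093] [201.087  12.636  -0.074] [201.071  -1.245 -12.908]
sock L,R,top,  [201.066  -7.405   0.656] [201.079   5.033   0.665] [201.072  -1.254  -4.827]
collar L,R,top [128.993  -7.18   -0.305] [129.007   6.523  -0.295] [128.999  -0.385  -6.056] shank [121.999  -0.617  -0.238]
222 [149.966  -0.76   -3.964]
224 [135.031  -0.741  -5.692]
226 [130.014  -0.736  -5.352]
228 [127.305  -0.734  -4.532]
230 [129.765  -0.738  -2.526]
232 [128.694  -0.738  -1.337]
234 [125.425  -0.734  -0.693]
236 [121.701  -0.731  -0.195]
238 [ 65.869  -0.658 -13.048]
```

Emit:
jog_arm:
  motion: [-0.2,0,0,8,-0.9,0.4,15,-0.2,0,0,18,-0.9,0.4,15,-0.2,0,0,26,-0.9,0.4,15,-0.2,0,0,31,-0.9,0.4,15,-0.2,0,0,31,-0.9,0.4,15]

```text
time: 15.32
tool_pos: [0.3537, 0.2927, 0.2186]
tool_rot: [2.804, 1.57, 2.286]
wrist_force: [0.4, 0.0, -1.4]
opening: 0.331
```

```bash
python3 snap.py wrist w13; python3 nest.py 60.3 .049 .037;  python3 - <<'E'
import cv2
im=cv2.imread("pics/w13.png");cv2.imwrite("pics/w13c.png",cv2.resize(im[180:280,270:370],None,fx=6,fy=6,interpolation=cv2.INTER_CUBIC))
E
```

```text
time 15.325
joints [ 0.5403  0.1783  1.829   0.0005  1.1344 -0.5129]
tool_pos [0.3537 0.2927 0.2186]
wrist_force [ 0.3613  0.0012 -1.4114]
opening 0.3311
[[-0.0003  0.495   0.8689]
 [ 0.0003  0.8689 -0.495 ]
 [-1.      0.0001 -0.0004]]
0.049 [0.354 0.293 0.216] (array([ 0., -0., -0.]), array([ 2.9,  0.3, -0.6]))
0.037 [0.354 0.293 0.204] (array([ 0., -0., -0.]), array([14.9,  0.3, -0.6]))
15.375 [0.354 0.293 0.219] [ 0.804  0.323 -1.148] [ 0.03  -0.019 -0.007] [ 0.54   0.178  1.828  0.     1.135 -0.513]
```

View pics/w13c.png

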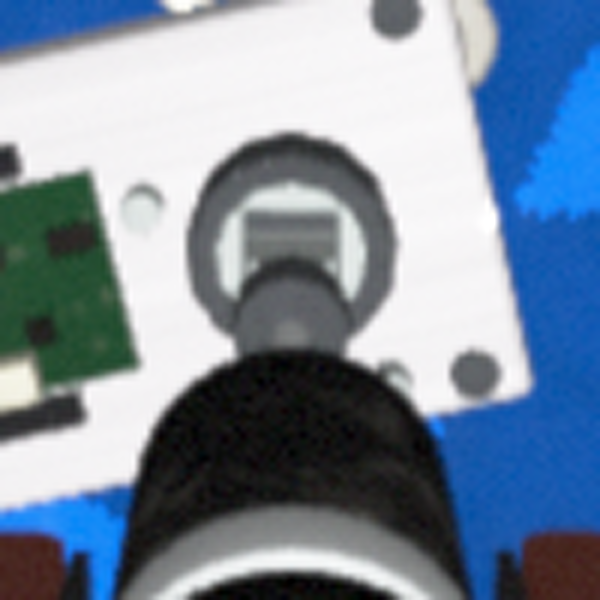

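The collar (centre column 292) and the socket (centre 291) line up, and the flats are square with the image. Descending gently.

Emit:
jog_arm:
  motion: [0,0,0,2,0,0,15,0,0,0,4,0,0,15,0,0,0,6,0,0,15,0,0,0,6,0,0,15]

```text
time: 15.88
tool_pos: [0.3538, 0.2928, 0.2128]
tool_rot: [2.067, 1.57, 1.549]
wrist_force: [-0.2, -0.7, -0.5]
opening: 0.329
```

Emit:
jog_arm:
  motion: [0,0,0,1.5,0,0,15,0,0,0,3,0,0,15,0,0,0,3,0,0,15]

```text
time: 16.25
tool_pos: [0.3537, 0.2927, 0.2096]
tool_rot: [2.739, 1.57, 2.221]
wrist_force: [0.4, -0.7, -1.5]
opening: 0.325
```

Emit:
jog_arm:
  motion: [0,0,0,1.5,0,0,15,0,0,0,3,0,0,15,0,0,0,4.5,0,0,15,0,0,0,4.5,0,0,15]

```text
time: 16.75
tool_pos: [0.3536, 0.2927, 0.205]
tool_rot: [-2.843, 1.57, 2.922]
wrist_force: [-0.1, 0.1, -1.6]
opening: 0.325
```

Emit:
jog_arm:
  motion: [0,0,0,1,0,0,15,0,0,0,2,0,0,15,0,0,0,2,0,0,15]

```text
time: 17.12
tool_pos: [0.3538, 0.2928, 0.2038]
tool_rot: [1.99, 1.57, 1.472]
wrist_force: [-1.4, -1.1, 7.0]
opening: 0.327
```

Emit:
jog_arm:
  motion: [8,0,0,-0.5,0.2,0.1,15,16,0,0,-0.5,0.35,0.15,15,24,0,0,-0.5,0.5,0.25,15,32,0,0,-0.5,0.65,0.4,15,40,0,0,-0.5,0.75,0.55,15,40,0,0,-0.5,0.75,0.55,15]

```text
time: 17.88
tool_pos: [0.3546, 0.2935, 0.2043]
tool_rot: [2.959, 1.57, 1.744]
wrist_force: [-1.7, 1.0, -0.4]
opening: 0.326
```

```bash
python3 snap.py wrist w14; python3 -c "
from cell import robot;print(robot.sense()['wrist_torque'])"
```

```text
time 17.875
joints [0.5403 0.1972 1.8457 0.0011 1.0984 0.1838]
tool_pos [0.3546 0.2935 0.2043]
wrist_force [-1.7324  1.0147 -0.386 ]
opening 0.3258
[[-0.0002  0.9373  0.3485]
 [ 0.0011  0.3485 -0.9373]
 [-1.      0.0002 -0.0011]]
[0.4482493  0.31008521 0.06576991]
```

View pics/w14.png

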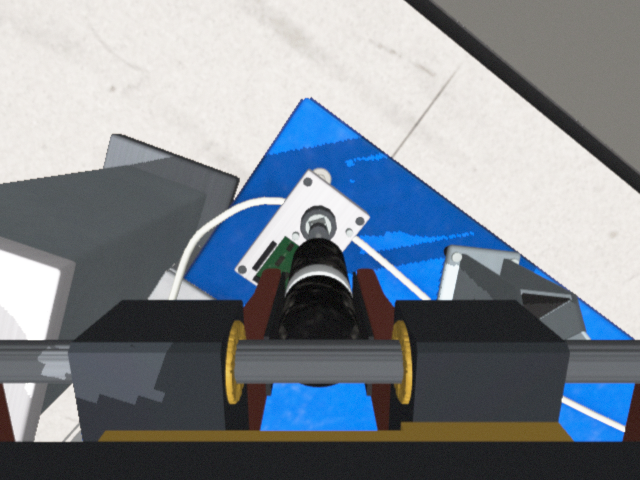

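Emit:
jog_arm:
  motion: [8,0,0,0,0.2,0.1,15,16,0,0,0,0.35,0.15,15,24,0,0,0,0.5,0.25,15,32,0,0,0,0.65,0.4,15,37,0,0,0,0.7,0.5,15,37,0,0,0,0.7,0.5,15]

```text
time: 18.68
tool_pos: [0.3557, 0.2933, 0.2044]
tool_rot: [3.117, 1.569, 1.261]
wrist_force: [0.6, 1.1, -2.0]
opening: 0.328
```

```bash
python3 snap.py wrist w15; python3 -c "
from cell import robot;print(robot.sense()['wrist_torque'])
import cv2
im=cv2.imread('pics/w15.png');cv2.imwrite('pics/w15c.png',cv2.resize(im[150:300,240:400],None,fx=5,fy=4,interpolation=cv2.INTER_CUBIC))"
```

```text
time 18.675
joints [0.5389 0.1979 1.8445 0.001  1.0981 0.8236]
tool_pos [0.3557 0.2933 0.2044]
wrist_force [ 0.6098  1.0543 -1.979 ]
opening 0.3279
[[ 0.0004  0.9596 -0.2812]
 [ 0.0013 -0.2812 -0.9596]
 [-1.      0.     -0.0014]]
[ 0.24860935 -0.02911626  0.05042018]
```

View pics/w15c.png

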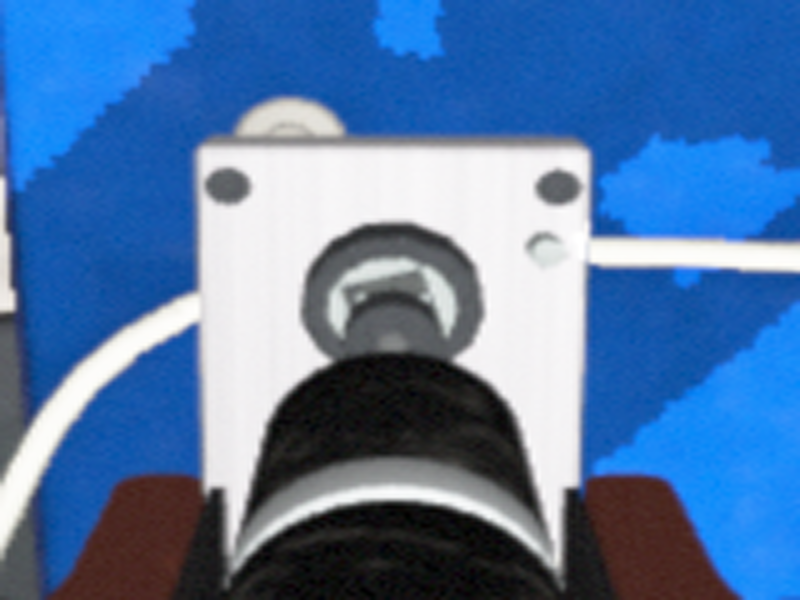

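The nest now sits square in the picture. The socket edge at (390,285) still lags by about 12 degrees of play, so I'll keep turning until it reaches the stop.

Emit:
jog_arm:
  motion: [5,0,0,0,0.1,0.05,15,9,0,0,0,0.2,0.1,15,12,0,0,0,0.25,0.1,15,12,0,0,0,0.25,0.1,15]

```text
time: 19.23
tool_pos: [0.356, 0.2932, 0.2044]
tool_rot: [3.116, 1.569, 1.055]
wrist_force: [1.0, 0.3, -2.8]
opening: 0.323
```

```bash
python3 -c "
from cell import robot;s=robot.sense();print(s['wrist_torque'],s['wrist_force'],s['joints'])"
```

```text
[ 0.17806326 -0.0520217   0.06204132] [ 1.00391712  0.28238931 -2.78154357] [5.38384378e-01 1.98061665e-01 1.84435517e+00 7.82180425e-04
 1.09794918e+00 1.02904129e+00]
```

Emit:
jog_arm:
  motion: [2,0,0,0,0,0,15,4,0,0,0,0.1,0.05,15,4,0,0,0,0.1,0.05,15]

```text
time: 19.6
tool_pos: [0.3561, 0.2931, 0.2044]
tool_rot: [-3.133, 1.569, 1.019]
wrist_force: [0.3, 1.0, -2.2]
opening: 0.333
```

```bash
python3 -c "
from cell import robot;s=robot.sense();print(s['wrist_torque'],s['wrist_force'],s['joints'])"
```

```text
[ 0.16621965 -0.05015576  0.02078829] [ 0.33394374  0.95306592 -2.21945543] [5.38074055e-01 1.98036196e-01 1.84433612e+00 7.89995031e-04
 1.09787217e+00 1.09871735e+00]
```

```bash
python3 snap.py wrist w16; python3 -c "
from cell import robot
import numpy as np
print(np.mean([robot.sense()['wrist_torque'] for _ in range(5)],0))
import cv2
im=cv2.imread('pics/w16.png');cv2.imwrite('pics/w16c.png',cv2.resize(im[150:300,240:400],None,fx=5,fy=4,interpolation=cv2.INTER_CUBIC))"
```

```text
time 19.6
joints [0.5381 0.198  1.8443 0.0008 1.0979 1.0987]
tool_pos [0.3561 0.2931 0.2044]
wrist_force [ 0.3339  0.9531 -2.2195]
opening 0.3329
[[ 0.0008  0.8467 -0.532 ]
 [ 0.0013 -0.532  -0.8467]
 [-1.     -0.     -0.0015]]
[ 0.13481164 -0.01524303 -0.0045969 ]
```

View pics/w16c.png

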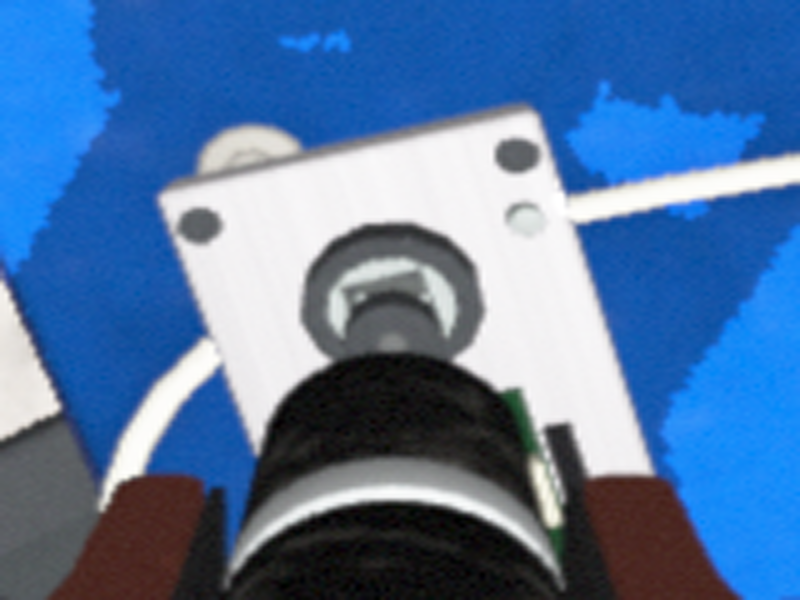

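Emit:
jog_arm:
  motion: [2,0,0,0,0,0,15,4,0,0,0,0.1,0.05,15,4,0,0,0,0.1,0.05,15]

```text
time: 20.02
tool_pos: [0.3562, 0.293, 0.2044]
tool_rot: [-3.075, 1.569, 1.006]
wrist_force: [1.3, 1.0, -2.4]
opening: 0.33
```

```bash
python3 snap.py wrist w17; python3 -c "
from cell import robot
import numpy as np
print(robot.sense()['wrist_torque'])
import cv2
im=cv2.imread('pics/w17.png');cv2.imwrite('pics/w17c.png',cv2.resize(im[150:300,240:400],None,fx=5,fy=4,interpolation=cv2.INTER_CUBIC))"
```

```text
time 20.025
joints [0.5378 0.198  1.8443 0.0008 1.0979 1.1684]
tool_pos [0.3562 0.293  0.2044]
wrist_force [ 1.2992  0.9793 -2.353 ]
opening 0.3298
[[ 0.0008  0.8075 -0.5899]
 [ 0.0013 -0.5899 -0.8075]
 [-1.     -0.0001 -0.0016]]
[ 0.14792977 -0.0759315   0.10278422]
```

View pics/w17c.png

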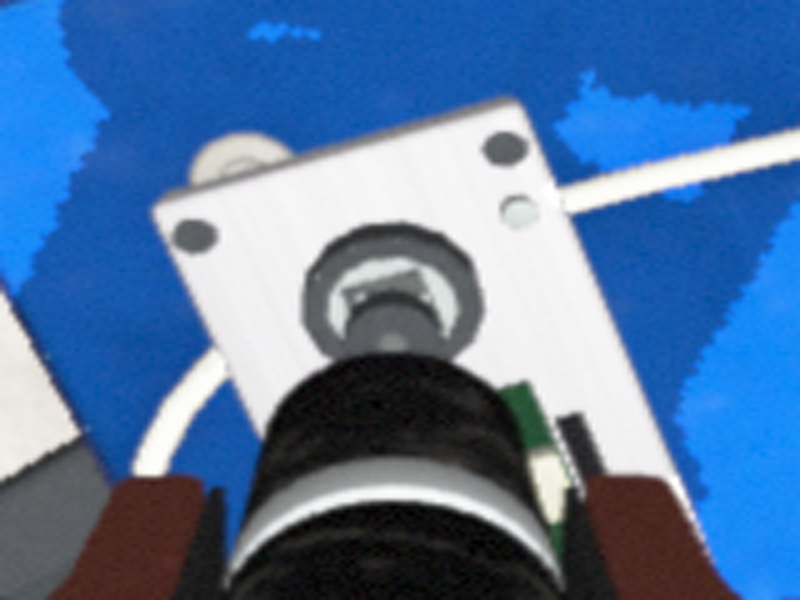

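Run:
```python
import json
from h import *
out=[]
for n in ("w14","w15","w16","w17"):
    im=cv2.imread(f"pics/{n}.png");p=json.load(open(f"pics/{n}.json"))
    N=200;g=.0002;c=(.3547,.2923)
    jj,ii=np.meshgrid(np.arange(N),np.arange(N))
    X=c[0]+(N/2-ii)*g;Y=c[1]+(N/2-jj)*g
    uv=proj(p,np.c_[X.ravel(),Y.ravel(),np.full(N*N,.049)]).astype(np.float32).reshape(N,N,2)
    out.append(cv2.resize(cv2.remap(im,uv[...,0],uv[...,1],cv2.INTER_CUBIC),(390,295+95)))
o=np.vstack([np.hstack(out[:2]),np.hstack(out[2:])]);cv2.imwrite("pics/o17.png",cv2.resize(o,(600,600)))
```

```text
(no output)
```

View pics/o17.png

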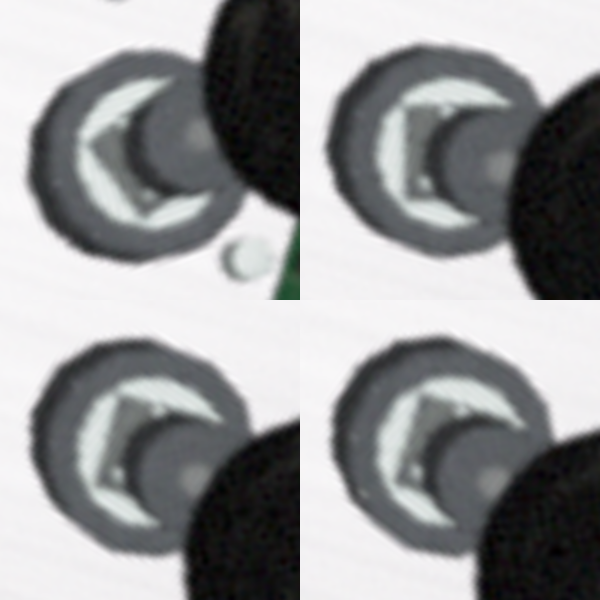

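Emit:
jog_arm:
  motion: [2,0,0,0,0,0,15,4,0,0,0,0.1,0.05,15,4,0,0,0,0.1,0.05,15,4,0,0,0,0.1,0.05,15]

```text
time: 20.58
tool_pos: [0.3563, 0.2929, 0.2044]
tool_rot: [-3.008, 1.569, 1.004]
wrist_force: [0.5, 0.1, -1.6]
opening: 0.327
```

```bash
python3 snap.py wrist w18; python3 -c "
from cell import robot
print(robot.sense()['wrist_torque'])"
sed -n 1p /dev/null
python3 - <<'E'
import json
from h import *
out=[]
for n in ("w17","w18"):
    im=cv2.imread(f"pics/{n}.png");p=json.load(open(f"pics/{n}.json"))
    N=200;g=.0002;c=(.3547,.2923)
    jj,ii=np.meshgrid(np.arange(N),np.arange(N))
    X=c[0]+(N/2-ii)*g;Y=c[1]+(N/2-jj)*g
    uv=proj(p,np.c_[X.ravel(),Y.ravel(),np.full(N*N,.049)]).astype(np.float32).reshape(N,N,2)
    out.append(cv2.resize(cv2.remap(im,uv[...,0],uv[...,1],cv2.INTER_CUBIC),(390,390)))
cv2.imwrite("pics/o18.png",np.hstack(out))
E
```

```text
time 20.575
joints [0.5376 0.198  1.8444 0.0008 1.0978 1.2372]
tool_pos [0.3563 0.2929 0.2044]
wrist_force [ 0.5165  0.1362 -1.6018]
opening 0.3274
[[ 0.0008  0.7649 -0.6442]
 [ 0.0013 -0.6442 -0.7649]
 [-1.     -0.0002 -0.0016]]
[ 0.11622222 -0.05479111  0.1645497 ]
```

View pics/o18.png

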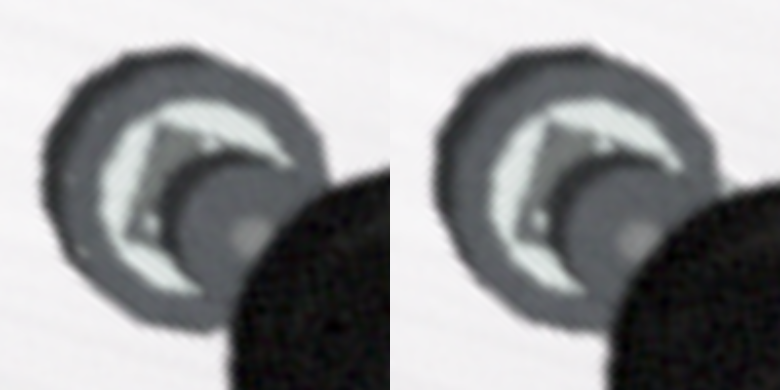

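At the stop: the socket no longer moves with the tool, and the torque has risen to 0.165 N m. I'll back off to mid-play and lift straight out.

Emit:
jog_arm:
  motion: [-5,0,0,0,-0.1,0,15,-10,0,0,0,-0.25,0,15,-14,0,0,0,-0.3,-0.05,15,-14,0,0,0,-0.3,-0.05,15]

```text
time: 21.12
tool_pos: [0.3558, 0.2931, 0.2043]
tool_rot: [-2.89, 1.57, 1.366]
wrist_force: [-0.4, 0.2, -1.6]
opening: 0.328
```

Emit:
jog_arm:
  motion: [0,0,0,-3,0,0,15,0,0,0,-8,0,0,15,0,0,0,-16,0,0,15,0,0,0,-35,0,0,15,0,0,0,-70,0,0,15,0,0,0,-110,0,0,15]

```text
time: 21.88
tool_pos: [0.3552, 0.2925, 0.3154]
tool_rot: [-1.592, 1.57, 2.663]
wrist_force: [0.4, 0.7, -2.8]
opening: 0.326
```

```bash
python3 snap.py wrist w19; python3 snap.py top t19 >/dev/null; python3 -c "
import cv2
im=cv2.imread('pics/w19.png');cv2.imwrite('pics/w19c.png',cv2.resize(im[130:300,220:420],None,fx=4,fy=3.5,interpolation=cv2.INTER_CUBIC))"
```

```text
time 21.875
joints [0.538  0.0855 1.684  0.0008 1.3726 0.9946]
tool_pos [0.3552 0.2925 0.3154]
wrist_force [ 0.4052  0.7128 -2.7729]
opening 0.3257
[[-0.0008  0.8975 -0.441 ]
 [ 0.0004 -0.441  -0.8975]
 [-1.     -0.0009 -0.    ]]
```

View pics/w19c.png

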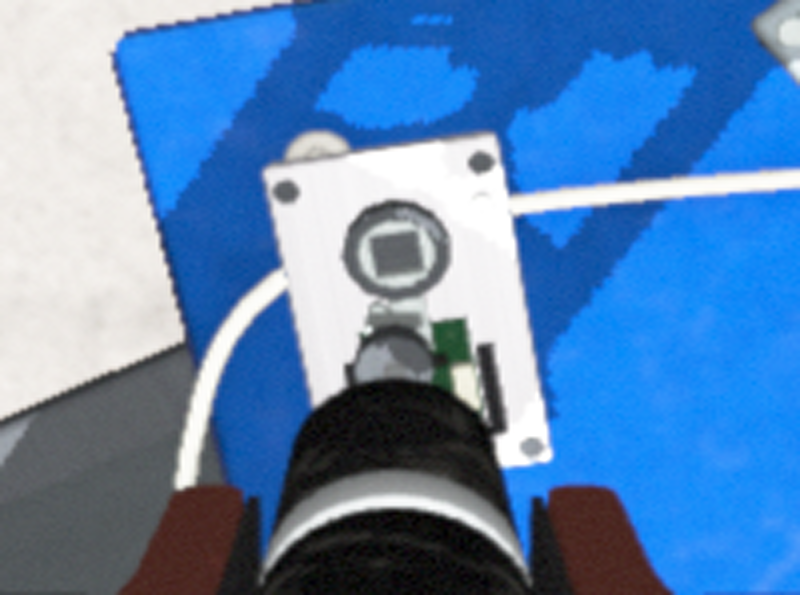

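View pics/t19.png

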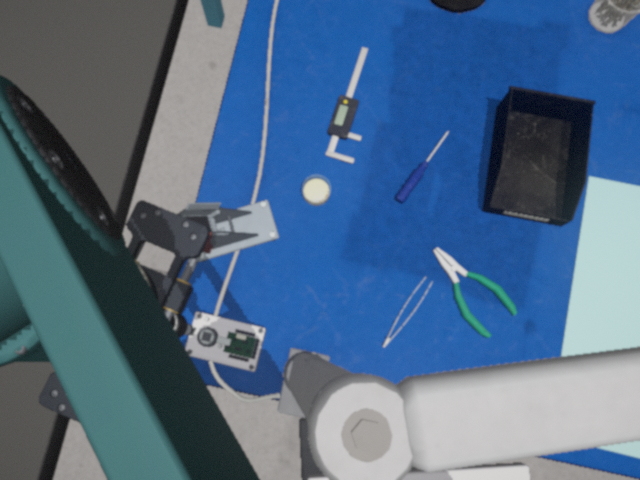

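```bash
sed -i "s/dict(w12=(317,215))/dict(w19=(319,201))/" sock.py; python3 sock.py
python3 - <<'E'
from place import *
s=robot.sense();Hm=np.r_[.526,.215,.030];p0g=np.r_[.4981,.3299,.1475]
Rt=frame(-up,[np.sin(a),-np.cos(a),0])
for u,n in ((.03,.06),(.015,.03),(.015,.003),(0,0)):
    T=p0g+u*up+n*nn;print(u,n,T,delta(s,Rt,T));show("ik",T,Rt,s["joints"])
y=np.r_[np.sin(a),-np.cos(a),0];print(delta(s,frame([0,0,-1],y),[.42,.34,.34]))
E
```

```text
w19 120 centre 0.3545 0.2922 size [10.8 11.5] ang 16.5 area mm2 119.0
w19 140 centre 0.3546 0.2921 size [11.6 12.2] ang 16.5 area mm2 137.875
w19 160 centre 0.3545 0.2921 size [12.4 12.7] ang 16.3 area mm2 153.25
0.03 0.06 [0.503 0.309 0.211] (array([-38.1, -43.5,  15.3]), array([109. , 123.1, -76.6]))
ik [ 0.806  0.644  1.37  -0.641  1.609  0.701] err 0.000 elbow [0.201 0.309 0.75 ]
0.015 0.03 [0.501 0.32  0.179] (array([-38.1, -43.5,  15.3]), array([140.9, 116.2, -84.5]))
ik [ 0.818  0.686  1.375 -0.634  1.578  0.738] err 0.000 elbow [0.211 0.326 0.734]
0.015 0.003 [0.496 0.338 0.16 ] (array([-38.1, -43.5,  15.3]), array([160. , 103.8, -99. ]))
ik [ 0.84   0.722  1.354 -0.624  1.577  0.763] err 0.000 elbow [0.215 0.343 0.72 ]
0 0 [0.498 0.33  0.147] (array([-38.1, -43.5,  15.3]), array([172.7, 109.2, -92.4]))
ik [ 0.831  0.73   1.375 -0.629  1.549  0.773] err 0.000 elbow [0.221 0.344 0.716]
(array([-40. ,  -0.4,  -0.4]), array([-20.3,  35.5, -68.6]))
```

Emit:
jog_arm:
  motion: [-8,0,0,-8,7,-10,15,-16,0,0,-14,14,-24,15,-24,-0.2,-0.2,-20,21,-40,15,-32,-0.3,-0.3,-20,28,-56,15,-40,-0.4,-0.4,-20,35.5,-68.6,15]

```text
time: 22.6
tool_pos: [0.4199, 0.3401, 0.3388]
tool_rot: [-0.939, 1.569, -2.264]
wrist_force: [-0.2, 0.3, -1.7]
opening: 0.326
```

```bash
cat > ret.py <<'E'
from place import *
s=robot.sense();p0g=np.r_[.4981,.3299,.1475];R0,p0=tool(s)
Rt=frame(-up,[np.sin(a),-np.cos(a),0])
for u,n in ((.03,.06),(.015,.03),(.015,.005),(.015,0),(0,0)):
    print(u,n,delta(s,Rt,p0g+u*up+n*nn))
f=s["wrist_force"];q=p0-p0g
print(s["time"],p0,"up %.1f n %.1f lat %.1f"%(q@up*1e3,q@nn*1e3,q@Rt[:,1]*1e3),"F",f,"Fup %.1f Fn %.1f"%(np.dot(f,up),np.dot(f,nn)),s["opening"]*87.8)
E
python3 ret.py
```

```text
0.03 0.06 (array([  0.3, -44.9,  -0. ]), array([127.6,  73.4,  50. ]))
0.015 0.03 (array([  0.3, -44.9,  -0. ]), array([159.4,  73.5,  39.4]))
0.015 0.005 (array([  0.3, -44.9,  -0. ]), array([177. ,  73.6,  21.7]))
0.015 0 (array([  0.3, -44.9,  -0. ]), array([180.6,  73.7,  18.1]))
0 0 (array([  0.3, -44.9,  -0. ]), array([191.2,  73.6,  28.7]))
22.6 [0.42  0.34  0.339] up 155.5 n 115.0 lat -73.4 F [-0.221  0.309 -1.668] Fup -0.9 Fn -1.4 28.58362905883004
```

Emit:
jog_arm:
  motion: [0,-8,0,5,12,5,15,0,-16,0,15,26,15,15,0,-25,0,30,42,28,15,0.2,-34,0,55,58,40,15,0.3,-42,0,85,70,48,15,0.3,-44.9,0,110,73.4,50,15,0.3,-44.9,0,127,73.4,50,15,0.3,-44.9,0,127,73.4,50,15]

```text
time: 23.6
tool_pos: [0.5025, 0.3088, 0.2106]
tool_rot: [-0.003, 0.786, -1.332]
wrist_force: [-0.0, 0.1, -1.6]
opening: 0.328
```

```bash
python3 ret.py; python3 snap.py wrist w20 >/dev/null;python3 snap.py scene s20 >/dev/null;python3 -c "
import cv2
im=cv2.imread('pics/s20.png');cv2.imwrite('pics/s20c.png',cv2.resize(im[130:300,200:420],None,fx=3.5,fy=3.5,interpolation=cv2.INTER_CUBIC))"
```

```text
0.03 0.06 (array([ 0.1, -0. ,  0.1]), array([-0.7,  0.8,  0.2]))
0.015 0.03 (array([ 0.1, -0. ,  0.1]), array([ 14.3,   0.9, -29.8]))
0.015 0.005 (array([ 0.1, -0. ,  0.1]), array([ 14.3,   0.9, -54.8]))
0.015 0 (array([ 0.1, -0. ,  0.1]), array([ 14.4,   0.9, -59.8]))
0 0 (array([ 0.1, -0. ,  0.1]), array([ 29.4,   0.9, -59.8]))
23.6 [0.502 0.309 0.211] up 29.3 n 59.8 lat -0.8 F [-0.021  0.139 -1.557] Fup -1.0 Fn -1.2 28.774265548591035
```

View pics/s20c.png

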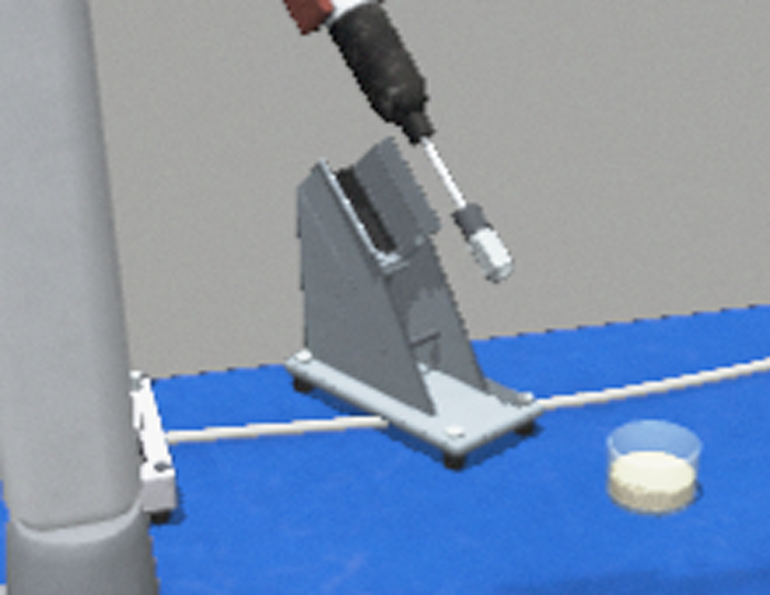

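View pics/w20.png

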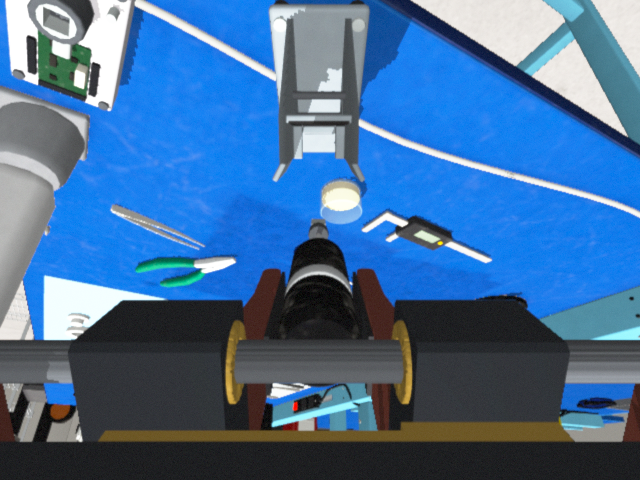

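Emit:
jog_arm:
  motion: [0,0,0,7,0.5,-14,15,0,0,0,14,0.9,-29,15,0,0,0,14,0.9,-42,15,0,0,0,14,0.9,-50,15,0,0,0,14,0.9,-56,15,0,0,0,14,0.9,-58,15,0,0,0,14,0.9,-58,15]

```text
time: 24.58
tool_pos: [0.4968, 0.3399, 0.1621]
tool_rot: [0.002, 0.788, -1.329]
wrist_force: [-1.3, -1.0, -2.0]
opening: 0.329
```

```bash
python3 ret.py
```

```text
0.03 0.06 (array([-0.1, -0.1, -0. ]), array([-12.7,  -1. ,  56.8]))
0.015 0.03 (array([-0.1, -0.1, -0. ]), array([ 2.3, -1.1, 26.8]))
0.015 0.005 (array([-0.1, -0.1, -0. ]), array([ 2.4, -1.1,  1.8]))
0.015 0 (array([-0.1, -0.1, -0. ]), array([ 2.4, -1.2, -3.2]))
0 0 (array([-0.1, -0.1, -0. ]), array([17.4, -1.2, -3.2]))
24.575 [0.497 0.34  0.162] up 17.4 n 3.2 lat 1.1 F [-1.289 -1.032 -2.048] Fup -1.9 Fn -1.0 28.88160806758209
```

Emit:
jog_arm:
  motion: [-0.1,-0.1,0,0,-1.1,-1.5,15,-0.1,-0.1,0,0,-1.1,-3,15,-0.1,-0.1,0,5,-1.1,-2.7,15,-0.1,-0.1,0,10,-1.1,-2.7,15,-0.1,-0.1,0,14,-1.1,-2.7,15,-0.1,-0.1,0,14,-1.1,-2.7,15]

```text
time: 25.32
tool_pos: [0.4976, 0.3314, 0.1499]
tool_rot: [-0.0, 0.785, -1.33]
wrist_force: [0.4, 0.4, -1.5]
opening: 0.327
```

```bash
python3 ret.py
```

```text
0.03 0.06 (array([0., 0., 0.]), array([-27.2,   0.1,  59.4]))
0.015 0.03 (array([0., 0., 0.]), array([-12.2,   0.1,  29.4]))
0.015 0.005 (array([0., 0., 0.]), array([-12.2,   0.1,   4.4]))
0.015 0 (array([0., 0., 0.]), array([-12.2,   0.1,  -0.6]))
0 0 (array([0., 0., 0.]), array([ 2.8,  0.1, -0.6]))
25.325 [0.498 0.331 0.15 ] up 2.8 n 0.6 lat -0.1 F [ 0.397  0.428 -1.482] Fup -0.8 Fn -1.3 28.722046772531247
```

Emit:
jog_arm:
  motion: [0,0,0,1.5,0,0,15,0,0,0,3,0,0,15,0,0,0,4,0,0,15,0,0,0,4,0,0,15]

```text
time: 25.82
tool_pos: [0.4981, 0.3295, 0.148]
tool_rot: [0.001, 0.786, -1.329]
wrist_force: [-3.3, 3.9, 4.1]
opening: 0.328
```

```bash
python3 ret.py
```

```text
0.03 0.06 (array([-0., -0., -0.]), array([-30. ,   0.1,  59.3]))
0.015 0.03 (array([-0., -0., -0.]), array([-15. ,   0.1,  29.4]))
0.015 0.005 (array([-0., -0., -0.]), array([-15. ,   0.1,   4.4]))
0.015 0 (array([-0., -0., -0.]), array([-15. ,   0.1,  -0.6]))
0 0 (array([-0., -0., -0.]), array([ 0. ,  0.1, -0.6]))
25.825 [0.498 0.329 0.148] up 0.0 n 0.6 lat -0.1 F [-3.349  3.858  4.122] Fup 6.1 Fn -0.3 28.8123736941238
```

It meets the stop at exactly the earlier home position (0.0 mm). I'll press it onto the channel floor, release, and back off along the slope.

Emit:
jog_arm:
  motion: [0,0,0,1.5,0,-1,15,0,0,0,2.5,0,-1.5,15,0,0,0,2.5,0,-1.5,15]

```text
time: 26.2
tool_pos: [0.498, 0.3296, 0.1478]
tool_rot: [0.003, 0.785, -1.327]
wrist_force: [-6.3, 5.8, 12.4]
opening: 0.331
```

```bash
python3 ret.py
```

```text
0.03 0.06 (array([-0.1,  0. , -0.1]), array([-30. ,   0.3,  59.6]))
0.015 0.03 (array([-0.1,  0. , -0.1]), array([-15. ,   0.2,  29.6]))
0.015 0.005 (array([-0.1,  0. , -0.1]), array([-15. ,   0.2,   4.6]))
0.015 0 (array([-0.1,  0. , -0.1]), array([-15. ,   0.2,  -0.4]))
0 0 (array([-0.1,  0. , -0.1]), array([-0. ,  0.1, -0.4]))
26.2 [0.498 0.33  0.148] up -0.0 n 0.4 lat -0.1 F [-6.278  5.846 12.371] Fup 13.8 Fn 3.7 29.05276893003097
```

Emit:
jog_arm:
  motion: [0,0,0,-1,0,0.5,35,0,0,0,-1,0,0.5,60,0,0,0,-1,0,0.5,60,0,0,0,-5,0,0.5,60,0,0,0,-35,0,0.5,60,0,0,0,-80,0,0.5,60,0,0,0,-130,0,0.5,60,0,0,0,-130,0,0.5,60]

```text
time: 27.2
tool_pos: [0.4764, 0.4217, 0.2425]
tool_rot: [0.011, 0.789, -1.32]
wrist_force: [1.0, -1.0, 0.1]
opening: 0.681
```

```bash
for i in wrist:w21 scene:s21 top:t21; do python3 snap.py ${i%:*} ${i#*:}; done | grep -E "time|force|opening"; python3 -c "
import cv2
im=cv2.imread('pics/s21.png');cv2.imwrite('pics/s21c.png',cv2.resize(im[130:300,200:420],None,fx=3.5,fy=3.5,interpolation=cv2.INTER_CUBIC))
im=cv2.imread('pics/t21.png');cv2.imwrite('pics/t21c.png',cv2.resize(im[170:400,150:430],None,fx=2.8,fy=2.6,interpolation=cv2.INTER_CUBIC))
import numpy as np
a=cv2.imread('pics/s8.png').astype(int);b=cv2.imread('pics/s21.png').astype(int);print('diff driver region s8 vs s21',abs(a-b)[135:250,270:350].mean())"
```

```text
time 27.2
wrist_force [ 0.9841 -0.9826  0.1005]
opening 0.6813
time 27.25
wrist_force [-0.6513  0.2238  0.2575]
opening 0.6844
time 27.3
wrist_force [ 0.6938  0.238  -0.2264]
opening 0.6862
diff driver region s8 vs s21 5.5769927536231885
```

View pics/s21c.png

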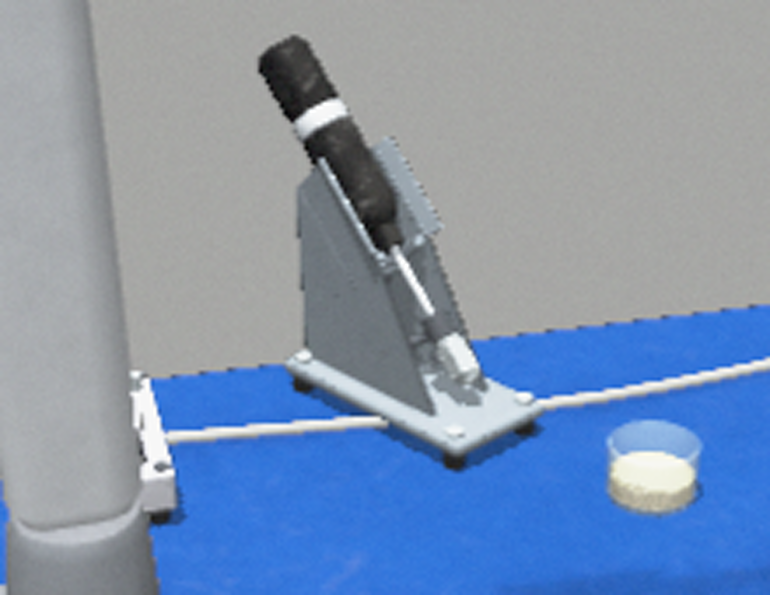

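View pics/t21c.png

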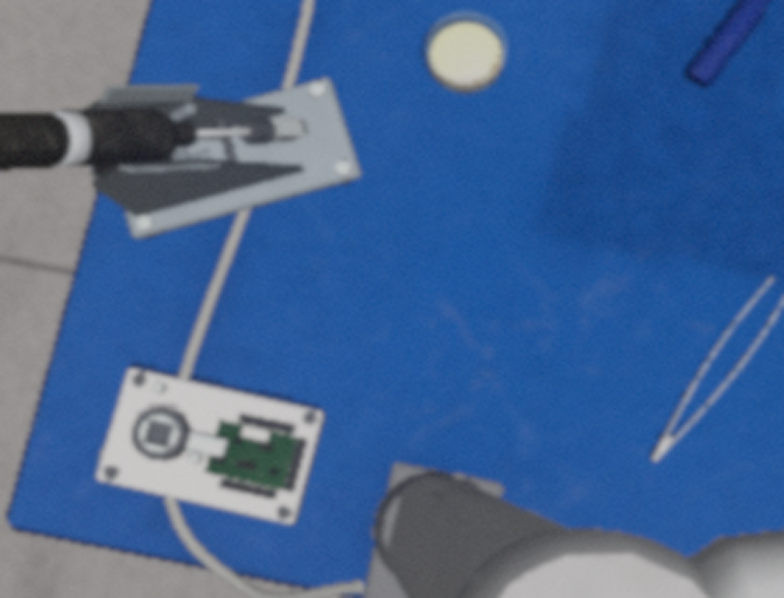

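View pics/w21.png

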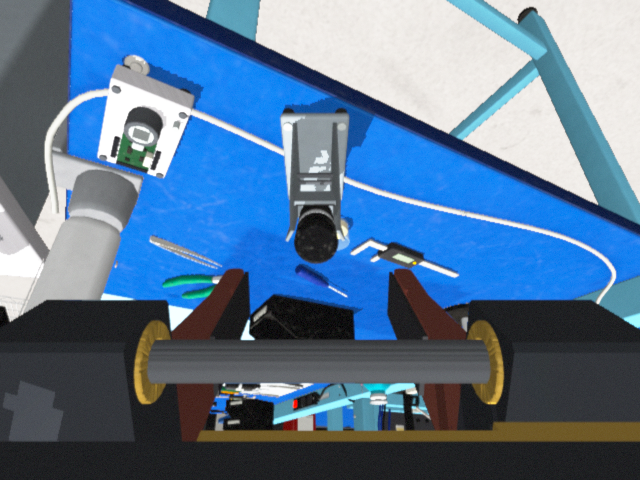

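```bash
python3 -c "
from cell import robot
print(robot.job_done())"
```

```text
the job is handed in; nothing more can be done
None
```

The job is done and handed in at about 27.3 s, inside the 56 s limit. It reports no verdict, so what follows rests on my own checks.

**What I did**
- I picked the driver off the worktop near its butt, laid it home in the rest against the stop, and let go.
- I took it again by the free end along its axis, stood it upright and set the bit down to the socket floor. Contact came at a tip height of about 37 mm.
- I turned the clamp clockwise, about 77° from where it started, until it stopped.
- I then put the driver back in the rest, pressed it home, let go and backed clear.

**Last checks**
- **Clamp:** before I lifted the bit out, turning the tool another 4° no longer moved the socket, and the torque rose from about 0.05 to 0.165 N m. After the lift the socket measured 16.4° against the nest's 16.8°, within measuring error. The top view shows the finger over the board.
- **Driver:** it met the rest's stop at the same tool position as when I took it out (0.0 mm along the slope). The scene picture looks like the one from the first parking.
- **Surroundings:** the board is in its nest and the jar is where it stood. The open gripper is clear, and the wrist force is near zero.

**Disagreements:**
- The top camera read positions about 3.5–4 mm lower in y than the wrist camera. I used the wrist readings for the socket, and the bit went in without resistance.
- The bit trailed the socket by about 15° while turning. The fit should allow about 11°, so the driver was probably rolled a few degrees in the grip.

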